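Hang the fallen caddy on the rail's sliding hook

TASK

First slide the hook along the counter rail until the middle of its two prongs is in line with the nose of the little brass clip, and let go of it. Next stand the fallen caddy upright on its wooden foot on the counter and let go, then take it afresh by its handle bar from above and hang it by the bar across both prongs of the hook, so that it hangs upright and free with the hook still at the clip. Leave the salt mill, the jar and the onion where they are.

Things in the scene. Friction and masses are not known exactly. Their poses are not given: they have to be found in the camera images.
- hook: Dark steel carriage with a two-pronged hook; it slides along a fixed rail's 16 mm bar with about 8 N friction and stays where left. Origin: centre of its 24 x 34 x 30 mm block on the bar's axis, 165 mm above the counter. y axis: along the bar; -x: the way the prongs point, to the robot's side. Travel 130 mm either side of the bar's middle; wooden posts 180 mm either side, 197 mm high.
- hook_fin (a point): Centre of the upright fin on top of the hook carriage, the part to hold for sliding: 22 mm wide along the bar (y), 12 mm thick in x, plain from 15 mm below to 20 mm above this point. It is 36 mm above the bar's axis. Axes as the hook's.
- hook_seat (a point): Midpoint between the two prongs, level with their tops, where a handle bar should rest across both: 64 mm in front (-x) of the rail bar's axis, 170 mm above the counter. Prongs: level 10 mm rods, 32 mm either side of this point in y (54 mm free between), square to the rail; 88 mm in front of its axis they turn up, ending 20 mm above this point. Axes as the hook's.
- mark (a point): Tip of the pointed nose of the brass clip (22 x 16 mm) that sits on the slat behind the bar, 28 mm behind the bar's axis and 176 mm above the counter. The hook is right when this point has y = 0 in the hook's frame, midway between the prongs (within 10 mm).
- caddy: Open-topped steel caddy, 0.28 to 0.46 kg, lying on a wide side. x axis: from foot to handle; y: along the handle bar; z: through its thickness, up at the start. Box 70 (x) x 110 (y) x 72 mm (z), open to +x; origin mid-way on the side it lies on. Centre of mass 29 mm from the foot's face: lifted by the handle to over 40 degrees above level, foot edge on the counter, it rights itself.
- caddy_bar (a point): Centre of the caddy's wooden handle bar, 134 mm from the foot's outer face, in mid-thickness (36 mm above the counter while it lies). The bar is 12 x 12 mm and 120 mm long along the caddy's y; flat straps 6 mm thick, 56 mm either side of this point, join it to the box. Opening between bar and box rim: 58 by 107 mm. Axes as the caddy's.
- caddy_foot (a point): Centre of the outer face of the caddy's wooden foot (110 x 72 mm, 12 mm thick), on which it stands when upright. Axes as the caddy's.
- salt_mill: Bystander: turned wooden salt mill, 56 mm wide, 165 mm tall, origin at the centre of its underside.
- beans_jar: Bystander: glass clip-top jar, 78 mm wide, 122 mm tall, origin at the centre of its underside.
- onion: Bystander: onion, about 75 mm, origin at its underside.
Things that resemble listed ones, but are neither listed nor needed, are in the scene too. Leave any red look-alike of the caddy alone.

How it is judged:
By the outcome, as a careful person would: the job done as asked, in the order asked, and still so for the second after the job is handed in, with the robot touching nothing.
It also fails if it takes over 72 s, if anything falls off the work surface, if the arm or the gripper's body presses on something with over 40 N, if the wrist force passes 120 N, or if a joint passes its speed limit or range.

ROBOT

A 7-joint arm with a two-finger parallel gripper is mounted at the origin on a cart in front of the work surface, level with it; the furniture and walls round the work are solid. World frame = base frame: x ahead of the robot, y to its left, z up, the work surface at z = 0. Lengths are in m, angles in rad, forces in N, time in s.
With the tool pointing down it reaches from about 0.425 to 0.925 m from the base axis. Payload 6.8 kg.
Tool frame: the origin (TCP) lies midway between the tips of the shut fingers; the grasp point (between the pads) lies 19 mm behind it; z points along the fingers, y is the line along which they close (so a half turn about z gives the same grasp; the last joint's range is limited). The gripper opens to 85 mm and grips with 20 to 120 N. Pads are 22 mm wide; open, the fingers measure 114 mm over their backs; the gripper's body (76 mm by 85 mm) begins 54 mm behind the grasp point. The pads swing forward as they close: fully open they stand 13 mm farther back than shut.
Start: joints at [-1.289, 0.477, 0.022, 1.555, -0.011, 1.109, -0.083], TCP at [0.257, 0.624, 0.231] pointing down, gripper open.
Joint ranges: [-2.96, 2.96], [-0.34, 2.1], [-1.41, 1.46], [0.24, 2.44], [-1.37, 4.51], [0.17, 1.92], [-2.96, 2.96]. Speed limits (rad/s): [2.39, 2.39, 3.14, 3.14, 3.14, 3.14, 3.14].

INTERFACE

Orientations are given as a rotation vector (axis times angle).
In Python, from bench import r gives the robot as it stands. The module is installed in compiled form; this text tells all that it offers.
- The arm moves only by the tool apply_moves, never from a script. Its argument "rows" is a list of rows, each a list of 6 numbers: the shift along the tool's x, y, z scaled (see below), then the turn, a rotation vector about the tool's x, y, z scaled (see below). A call has 1 to 5 rows; each row is the pose to reach, as a shift and turn from the pose commanded when the call began, along the tool's axes at that moment; what a row does not reach only later rows make up. The controller multiplies each number of a shift by 0.25 m and each number of a turn by 90 degrees. A row lasts 1/8 s, in which the tool goes at most 62.5 mm and 10.7 degrees, less where a joint would pass 70% of its speed; a pose out of reach is approached as far as the arm can. A call with a number of a shift or a turn outside -1 to 1 is refused whole. A call with a gripper value outside its range is refused whole. "claw" is the opening, from 0 (shut) to 1 (fully open), set as the call begins (left out, the last holds). The fingers move at their own pace and stop on an object; "newtons" is the grip in N (left out, the last holds). Time passes only in rows, so rows that repeat a pose let the fingers close. It gives the time, the measured TCP pose, the force, the opening and the grip force at its end, in the units of the state.
- r.get_obs(): the state, without advancing time (a new reading comes with each control period).
- r.grab_frame(name): name is "scene" or "side" or "wrist"; returns a dict with "pixels" (384x512x3 uint8, red, green, blue), "intrinsics" (3x3 intrinsics, pixels), "dist" ([k1, k2, p1, p2, k3] as OpenCV has them; the pictures are not rectified), "eye" and "attitude" of the camera in the world. Camera axes: x right, y up, looking along -z (the intrinsics and any distortion apply to the point x, -y, -z); pixel columns grow to the right and rows downward; lengths in m; the calibration is good to about 2 mm. A picture is of the moment at which its call begins. There is no depth.
- r.hand_in(): hands the job in; it is judged then, once.
Trained networks look in a picture, given as the dict that the camera call returned (one of the last four; its "shot" number tells which), for a name from the list of things; names that differ only in an ending like _2 or _b are one class to them, and where a whole thing is asked for, a point or a joint stands for the part that bears it (a point fixed in the world has none). Each returns a list of dicts, best first, with "conf" (0 to 1); they miss things now and then, are a little off and sometimes report something else, mostly with a low value. They report only what shows in the picture. A call takes as long as a camera call. They do not tell look-alikes from the thing itself.
- r.search_frame(picture, thing): "rect" ([left, top, width, height] in pixels, round what is visible of it).
- r.outline_of(picture, thing): "pixels" (384x512 bool, what is visible of it) and "rect" ([left, top, width, height] in pixels, round what is visible of it).
- r.landmark_of(picture, thing): "point" ([column, row] in pixels: a listed point, or the origin of a listed thing).
The state is a dict: "clock": time; "joints": joint angles; "qvel": joint speeds; "tau": joint torques, N m; "tcp_pos": TCP position; "orientation": TCP orientation; "contact_force": force on the tool from outside, world axes, zero at the start; "moment": the same for the moment, N m; "grip_width": finger opening in m; "gripper_force": force on a finger pad.
Only numpy, scipy, OpenCV 4.12 (cv2) and the standard library are available. Lean on these libraries where they do the work, as an engineer would, in place of code of your own. Each camera call takes 0.05 s, during which the arm holds its last target. There are 200 camera calls.

## Working session

There is one attempt and no reset: what is moved stays moved. The work goes in short steps, Python scripts to look and compute and a tool call to move; the robot and the scene stay as the last step left them, time stands still between calls to the robot, and variables do not carry over. Pictures are saved under pics/ and viewed, at most 10 in all, crops included, and the job is handed in when it is done.

Besides the shell and the picture viewer there is one more tool, called after "Emit:" as name(argument=value, ...) on one line, values as JSON. apply_moves: Moves the arm, as the interface text tells. Its arguments: {"type":"object","properties":{"rows":{"type":"array","items":{"type":"array","items":{"type":"number"}}},"claw":{"type":"number"},"newtons":{"type":"number"}},"required":["rows"]}

```bash
mkdir -p pics; cat > h.py <<'E'
import numpy as np, cv2, json
from bench import r
from scipy.spatial.transform import Rotation as R
def rot(a):
    a=np.array(a,float)
    if a.shape==(3,3): return a
    return R.from_rotvec(a).as_matrix() if a.size==3 else R.from_quat(a).as_matrix()
def ray(f,p):
    u=cv2.undistortPoints(np.array([[p]],float),np.array(f['intrinsics']),np.array(f['dist']))[0,0]
    return np.array(f['eye']),rot(f['attitude'])@np.array([u[0],-u[1],-1.])
def onz(f,p,z):
    e,d=ray(f,p); return e+d*(z-e[2])/d[2]
def tri(obs):
    A=np.zeros((3,3));b=np.zeros(3)
    for f,p in obs:
        e,d=ray(f,p); d=d/np.linalg.norm(d); P=np.eye(3)-np.outer(d,d); A+=P;b+=P@e
    return np.linalg.solve(A,b)
def proj(f,X):
    c=rot(f['attitude']).T@(np.array(X)-f['eye'])
    return cv2.projectPoints(np.array([[c[0],-c[1],-c[2]]]),np.zeros(3),np.zeros(3),np.array(f['intrinsics']),np.array(f['dist']))[0].ravel()
def save(f,n,crop=None,s=1):
    im=f['pixels'][:,:,::-1]
    if crop: x,y,w,h=crop; im=im[y:y+h,x:x+w]
    cv2.imwrite('pics/'+n,cv2.resize(im,None,fx=s,fy=s,interpolation=cv2.INTER_CUBIC))
def lm(f,n,k=3): return [(np.round(d['point'],1).tolist(),round(d['conf'],2)) for d in r.landmark_of(f,n)[:k]]
E
python3 - <<'E'
from h import *
o=r.get_obs();print({k:np.round(v,3).tolist() for k,v in o.items()})
fs={n:r.grab_frame(n) for n in('scene','side')}
for n,f in fs.items():
    print(n,f['eye'],np.round(f['attitude'],3).tolist(),np.round(f['intrinsics'],1).tolist())
    for t in('hook','hook_fin','hook_seat','mark','caddy','caddy_bar','caddy_foot','salt_mill','beans_jar','onion'): print(t,lm(f,t))
im=np.vstack([fs['scene']['pixels'],fs['side']['pixels']])[:,:,::-1]
cv2.imwrite('pics/a.png',cv2.resize(im,(400,600),interpolation=cv2.INTER_AREA)) if 0 else [save(f,n+'1.png',None,1.5) for n,f in fs.items()]
E
```

```text
{'clock': 0.0, 'joints': [-1.289, 0.478, 0.022, 1.556, -0.011, 1.109, -0.083], 'qvel': [-0.001, 0.001, 0.001, -0.001, 0.001, -0.001, -0.001], 'tau': [-0.001, -59.646, 1.608, -28.12, 0.012, 0.009, 0.0], 'tcp_pos': [0.256, 0.624, 0.23], 'orientation': [-0.608, -3.082, 0.003], 'contact_force': [0.657, 0.588, 0.261], 'moment': [0.022, -0.04, 0.01], 'gripper_force': 0.0, 'grip_width': 0.085}
scene [-0.04672201 -0.63566805  0.9318673 ] [0.837, -0.309, -0.676] [[417.2, 0.0, 252.0], [0.0, 417.2, 186.4], [0.0, 0.0, 1.0]]
hook [([328.4, 251.8], 0.92), ([307.9, 262.6], 0.55)]
hook_fin [([329.7, 242.3], 0.56)]
hook_seat [([188.0, 219.9], 0.74), ([309.6, 259.8], 0.56)]
mark [([306.1, 218.3], 0.49), ([185.3, 218.6], 0.43)]
caddy [([189.6, 220.4], 0.84), ([155.1, 182.4], 0.69)]
caddy_bar [([188.4, 188.3], 0.95), ([127.2, 180.9], 0.69)]
caddy_foot [([185.6, 220.1], 0.9), ([163.7, 169.8], 0.89)]
salt_mill []
beans_jar [([306.3, 335.7], 0.9)]
onion [([219.9, 181.6], 0.54)]
side [-0.23903599  1.20231629  0.69421162] [0.469, -1.458, -2.175] [[466.5, 0.0, 252.6], [0.0, 466.5, 184.4], [0.0, 0.0, 1.0]]
hook [([302.4, 148.4], 0.61)]
hook_fin [([302.9, 141.0], 0.84)]
hook_seat [([320.0, 151.5], 0.76)]
mark [([279.9, 153.2], 0.43)]
caddy [([260.1, 253.0], 0.61), ([199.1, 291.3], 0.56), ([339.8, 194.1], 0.41)]
caddy_bar [([223.0, 249.4], 0.89), ([213.9, 300.3], 0.6)]
caddy_foot [([194.4, 272.0], 0.96), ([270.0, 239.0], 0.92)]
salt_mill []
beans_jar [([341.9, 192.9], 0.68)]
onion [([195.4, 247.6], 0.68), ([318.3, 148.8], 0.41)]
```

View pics/scene1.png

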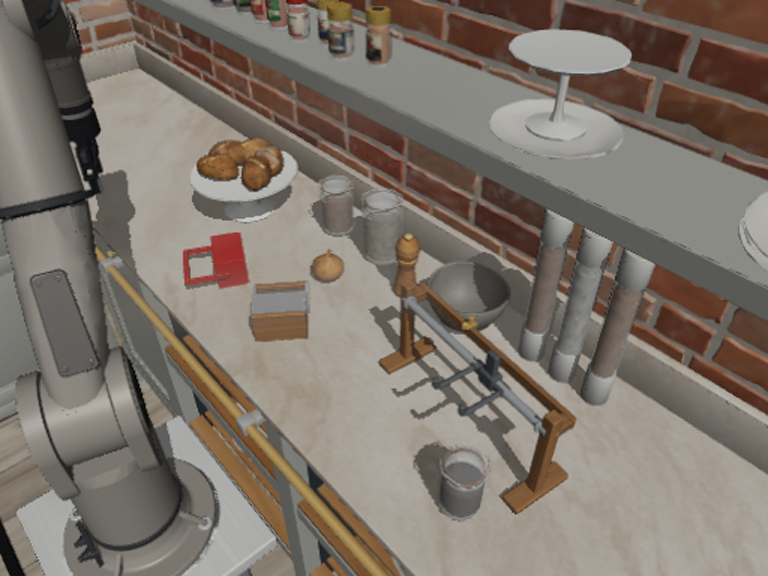

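View pics/side1.png

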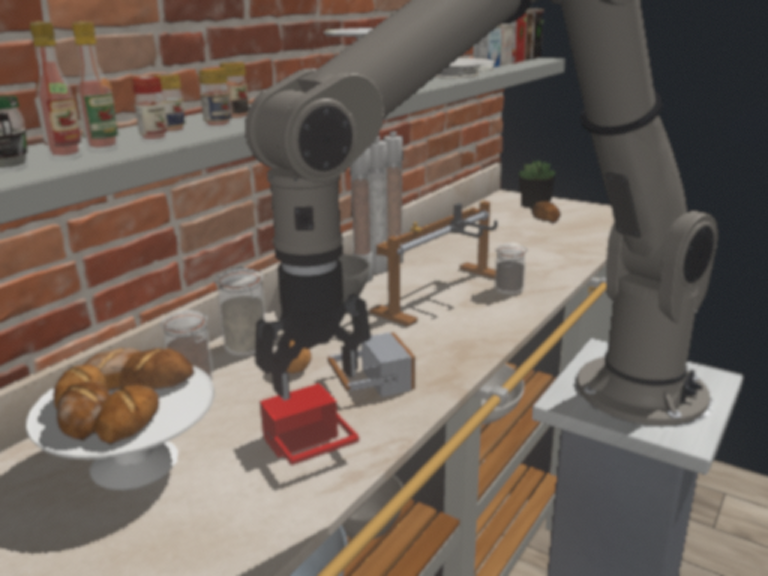

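The scene image shows the caddy lying at about (187,207), foot towards the camera and bar behind it at (188,188). The red look-alike is at (145,175), the hook at (325,248) and the brass clip at (312,217). The mill is at (271,180), the onion at (219,178) and the jar at (308,323). The other glass jars at (225,137) and (255,150) are not the listed one. In the side view the steel caddy is at (255,245), the red one at (200,280) and the hook at (305,147).

```bash
python3 - <<'E'
from h import *
a=r.grab_frame('scene');b=r.grab_frame('side')
def m(n,pa,pb,z):
    X=tri([(a,pa),(b,pb)]);print(n,'tri',X.round(3),'za',onz(a,pa,z).round(3),'zb',onz(b,pb,z).round(3))
m('hook',(328.4,251.8),(302.4,148.4),.165)
m('fin',(329.7,242.3),(302.9,141),.201)
m('seat',(309.6,259.8),(320,151.5),.170)
m('mark',(306.1,218.3),(279.9,153.2),.176)
m('bar',(188.4,188.3),(223,249.4),.036)
m('foot',(185.6,220.1),(270,239),.036)
m('caddy',(189.6,220.4),(260.1,253),0)
print('posts L',onz(a,(273,193),.197),'R',onz(a,(372,278),.197))
print('mill',onz(a,(271,157),.165),'onion',onz(a,(219,178),.037),'jar',onz(a,(309,308),.122),'redbar',onz(a,(127.2,180.9),.036),'redfoot',onz(a,(163.7,169.8),.036))
ims=[cv2.resize(f['pixels'][y:y+h,x:x+w,::-1],(400,300),interpolation=cv2.INTER_CUBIC) for f,(x,y,w,h) in((a,(250,150,160,120)),(a,(110,140,140,105)),(b,(230,100,120,90)),(b,(160,200,140,105)))]
cv2.imwrite('pics/c.png',np.vstack([np.hstack(ims[:2]),np.hstack(ims[2:])]))
E
```

```text
hook tri [ 0.532 -0.251  0.169] za [ 0.529 -0.251  0.165] zb [ 0.546 -0.269  0.165]
fin tri [ 0.532 -0.249  0.199] za [ 0.527 -0.252  0.201] zb [ 0.533 -0.247  0.201]
seat tri [ 0.465 -0.245  0.175] za [ 0.473 -0.241  0.17 ] zb [ 0.467 -0.255  0.17 ]
mark tri [ 0.566 -0.143  0.177] za [ 0.564 -0.143  0.176] zb [ 0.571 -0.148  0.176]
bar tri [0.487 0.305 0.035] za [0.489 0.306 0.036] zb [0.482 0.308 0.036]
foot tri [0.399 0.188 0.036] za [0.397 0.187 0.036] zb [0.403 0.186 0.036]
caddy tri [ 0.423  0.212 -0.003] za [0.423 0.21  0.   ] zb [0.418 0.217 0.   ]
posts L [ 0.55220132 -0.03129292  0.197     ] R [ 0.51857706 -0.37989663  0.197     ]
mill [0.69195861 0.12405693 0.165     ] onion [0.59851361 0.28031325 0.037     ] jar [ 0.40208349 -0.31019256  0.122     ] redbar [0.35493197 0.47800305 0.036     ] redfoot [0.48184646 0.44778496 0.036     ]
```

View pics/c.png

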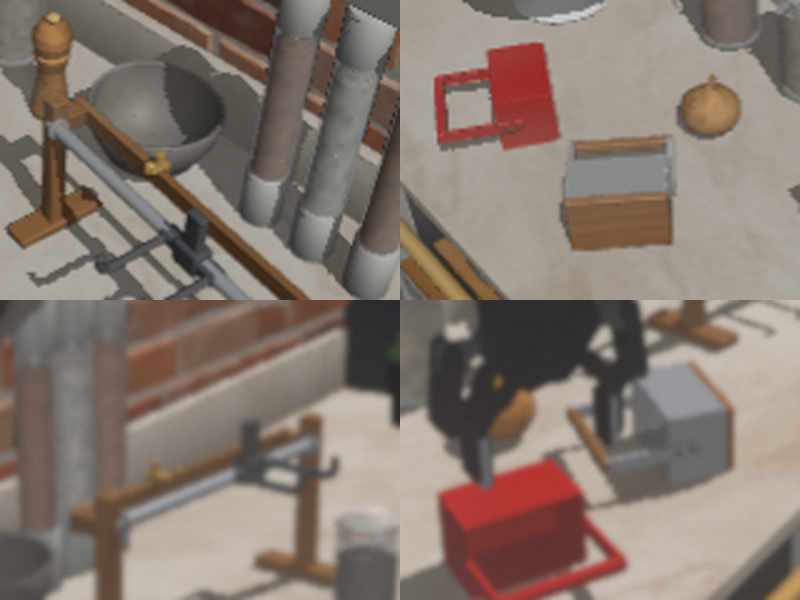

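Choice confirmed: the steel caddy with the wooden foot is at crop (620,195), and the red one is left alone. The hook fin is at (195,235) in the top-left crop, the brass clip at (152,162).

```bash
cat >> h.py <<'E'
def go(pts,Rt=None,n=5):
    """print row (units) from the current measured pose to each (xyz, R)"""
    o=r.get_obs();p=np.array(o['tcp_pos']);R0=rot(o['orientation'])
    for X,Rg in pts:
        s=R0.T@(np.array(X)-p)/.25; t=R.from_matrix(R0.T@Rg).as_rotvec()/(np.pi/2)
        print('row',np.round(s,3).tolist(),np.round(t,3).tolist())
def down(yaw_deg):
    "tool down, tool y at yaw_deg in world"
    a=np.radians(yaw_deg); y=np.array([np.cos(a),np.sin(a),0]);z=np.array([0,0,-1.]);return np.stack([np.cross(y,z),y,z],1)
E
python3 - <<'E'
from h import *
go([((.43,.42,.34),down(75)),((.52,.18,.36),down(84.5)),((.52,-.12,.34),down(84.5))])
E
```

```text
row [-0.953, -0.492, -0.435] [-0.0, -0.0, -0.081]
row [-1.651, -1.244, -0.515] [0.0, -0.0, -0.187]
row [-2.107, -2.354, -0.435] [0.0, -0.0, -0.187]
```

Emit:
apply_moves(rows=[[-0.15,-0.1,-0.4,0,0,0],[-0.95,-0.5,-0.44,0,0,-0.08],[-0.95,-0.5,-0.44,0,0,-0.08],[-0.95,-0.5,-0.44,0,0,-0.08],[-0.95,-0.5,-0.44,0,0,-0.08]])

```text
clock: 1.82
tcp_pos: [0.4299, 0.4167, 0.342]
orientation: [0.414, 3.114, 0.001]
contact_force: [1.1, 0.5, 0.4]
grip_width: 0.0855
gripper_force: 0.0
```

```bash
python3 - <<'E'
from h import *
o=r.get_obs();print(o['clock'],o['tcp_pos'],o['joints'],o['contact_force'])
go([((.52,.18,.36),down(84.5)),((.52,-.12,.34),down(84.5))])
E
```

```text
1.825 [0.42989774 0.41672349 0.3420466 ] [-0.95039982  0.26733812  0.0962798   1.60856538 -0.02661148  1.26628971
  0.45690954] [1.0635875  0.45281625 0.43151899]
row [-0.595, -0.82, -0.072] [0.0, 0.0, -0.107]
row [-0.909, -1.978, 0.007] [0.0, 0.0, -0.107]
```

Emit:
apply_moves(rows=[[-0.6,-0.82,-0.07,0,0,-0.1],[-0.6,-0.82,-0.07,0,0,-0.1],[-0.6,-0.82,-0.07,0,0,-0.1],[-0.6,-0.82,-0.07,0,0,-0.1],[-0.6,-0.82,-0.07,0,0,-0.1]])

```text
clock: 2.45
tcp_pos: [0.522, 0.1754, 0.3597]
orientation: [0.183, 3.134, -0.002]
contact_force: [-0.5, 0.6, -0.5]
grip_width: 0.0858
gripper_force: 0.0
```

```bash
python3 - <<'E'
from h import *
o=r.get_obs();print(o['clock'],o['tcp_pos'],o['joints'])
go([((.48,-.06,.34),down(84.5)),((.48,-.18,.34),down(84.5))])
E
```

```text
2.45 [0.52196015 0.17539544 0.35970355] [-0.62937307  0.16891247  0.22220437  1.69725342 -0.0367918   1.27831292
  1.05443932]
row [0.057, -0.955, 0.08] [-0.001, 0.001, -0.013]
row [0.001, -1.431, 0.08] [-0.001, 0.001, -0.013]
```

Emit:
apply_moves(rows=[[0.05,-1,0.08,0,0,0],[0.05,-1,0.08,0,0,0],[0.05,-1,0.08,0,0,0],[0.05,-1,0.08,0,0,0],[0.05,-1,0.08,0,0,0]])

```text
clock: 3.08
tcp_pos: [0.4796, -0.0701, 0.3389]
orientation: [0.18, 3.136, -0.001]
contact_force: [0.6, 0.5, 0.9]
grip_width: 0.0853
gripper_force: 0.0
```

Emit:
apply_moves(rows=[[0,-0.44,0,0,0,0],[0,-0.44,0,0,0,0],[0,-0.44,0,0,0,0],[0,-0.44,0,0,0,0]])

```text
clock: 3.58
tcp_pos: [0.4698, -0.1732, 0.3386]
orientation: [-0.165, -3.137, -0.001]
contact_force: [-0.2, -0.5, 0.1]
grip_width: 0.0856
gripper_force: 0.0
```

```bash
python3 - <<'E'
from h import *
o=r.get_obs();print(o['clock'],o['tcp_pos'],o['joints'])
f=r.grab_frame('wrist');print(f['eye'])
for t,z in(('hook',.165),('hook_fin',.201),('hook_seat',.17),('mark',.176)):
    for p,c in lm(f,t): print(t,p,c,onz(f,p,z).round(4))
for n,X in(('mark',(.566,-.143,.176)),('fin',(.53,-.25,.201))): print(n,proj(f,X))
save(f,'w1.png',None,1.5)
E
```

```text
3.575 [ 0.46976659 -0.17316866  0.33864728] [-0.23215157  0.08566564  0.501433    1.84704683 -0.04458756  1.22004914
  1.74898122]
[ 0.38631006 -0.16430549  0.48137329]
hook [198.5, 222.1] 0.73 [ 0.5251 -0.2469  0.165 ]
hook_fin [194.7, 235.6] 0.69 [ 0.526  -0.2449  0.201 ]
hook_seat [468.8, 103.5] 0.49 [0.4097 0.0847 0.17  ]
mark [278.8, 247.0] 0.68 [ 0.5663 -0.1464  0.176 ]
mark [487.4, 197.0] 0.66 [0.5259 0.1223 0.176 ]
mark [281.41655373 246.52284697]
fin [191.07734748 238.96962953]
```

View pics/w1.png

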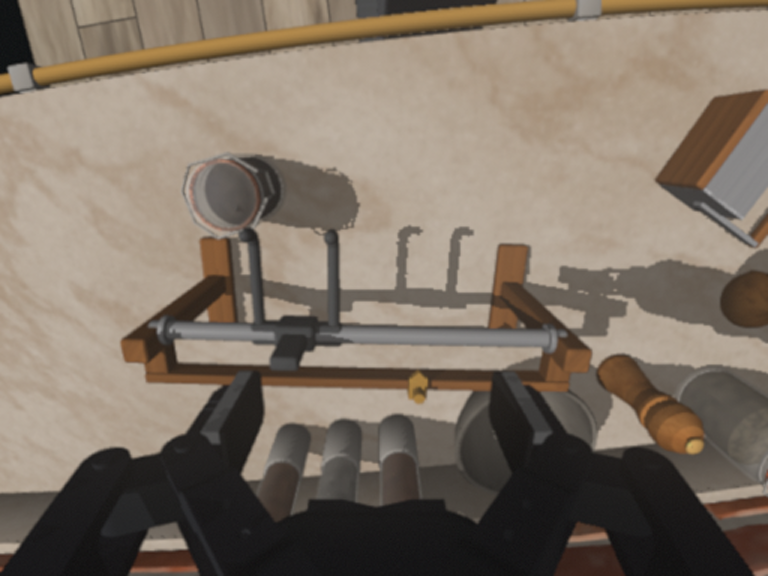

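Wrist view: rail bar runs from (110,220) to (368,226), prong tips are at (166,157) and (221,157), fin top is at (193,240), and the clip nose is at (279,249).

```bash
python3 - <<'E'
from h import *
f=r.grab_frame('wrist')
L=onz(f,(368,226),.165);Q=onz(f,(110,220),.165);u=L-Q;print('bar',L,Q,np.linalg.norm(u),np.degrees(np.arctan2(u[1],u[0])))
t=[onz(f,p,.187) for p in((166,157),(221,157))];print('tips',t,np.linalg.norm(t[1]-t[0]))
u/=np.linalg.norm(u);M=onz(f,(279,249),.176);F=onz(f,(192.5,240),.221);H=onz(f,(198.5,222.1),.165)
for n,P in(('mark',M),('fintop',F),('tipmid',(t[0]+t[1])/2),('hook',H)): print(n,P.round(4),'s',((P-Q)@u).round(4))
E
```

```text
bar [ 0.55424708 -0.02710448  0.165     ] [ 0.50999779 -0.3635239   0.165     ] 0.33931699989657016 82.50689183405653
tips [array([ 0.43275474, -0.2647555 ,  0.187     ]), array([ 0.4394302 , -0.20358288,  0.187     ])] 0.06153576788719082
mark [ 0.569  -0.1471  0.176 ] s 0.2223
fintop [ 0.5209 -0.2433  0.221 ] s 0.1207
tipmid [ 0.4361 -0.2342  0.187 ] s 0.1186
hook [ 0.5249 -0.2476  0.165 ] s 0.1168
```

```bash
python3 - <<'E'
from h import *
go([((.526,-.246,.27),down(83)),((.526,-.246,.187),down(83))])
E
```

```text
row [-0.256, -0.262, 0.275] [0.0, -0.0, 0.011]
row [-0.256, -0.262, 0.607] [0.0, -0.0, 0.011]
```

Emit:
apply_moves(rows=[[-0.256,-0.262,0.2,0,0,0.011],[-0.256,-0.262,0.275,0,0,0.011],[-0.256,-0.262,0.275,0,0,0.011],[-0.256,-0.262,0.275,0,0,0.011]])

```text
clock: 4.38
tcp_pos: [0.5258, -0.2466, 0.2704]
orientation: [-0.195, -3.135, -0.0]
contact_force: [0.0, -0.0, 1.1]
grip_width: 0.0853
gripper_force: 0.0
```

```bash
python3 - <<'E'
from h import *
f=r.grab_frame('wrist')
for t,z in(('hook_fin',.201),('mark',.176),('hook_seat',.17),('hook',.165)):
    for p,c in lm(f,t): print(t,p,c,onz(f,p,z).round(4))
save(f,'w2.png')
go([((.526,-.246,.187),down(83))])
E
```

```text
hook_fin [251.0, 207.7] 0.86 [ 0.5267 -0.2463  0.201 ]
mark [356.9, 222.8] 0.68 [ 0.5655 -0.1464  0.176 ]
hook [248.9, 190.6] 0.68 [ 0.523  -0.2478  0.165 ]
row [0.001, 0.002, 0.337] [0.0, 0.002, -0.001]
```

View pics/w2.png

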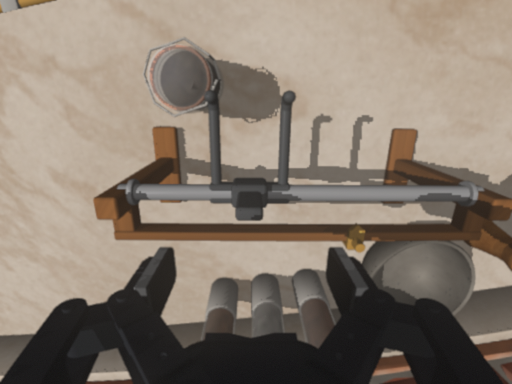

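The fin is at (250,207) between the fingers, the rail lies level in the image so the yaw is right, and the clip nose is at about (356,226). Descend and grip.

Emit:
apply_moves(rows=[[0,0,0.2,0,0,0],[0,0,0.33,0,0,0],[0,0,0.33,0,0,0]])

```text
clock: 5.0
tcp_pos: [0.5243, -0.246, 0.1861]
orientation: [-0.194, -3.132, -0.002]
contact_force: [0.2, -0.3, 0.7]
grip_width: 0.0854
gripper_force: 0.0
```

Emit:
apply_moves(rows=[[0,0,0,0,0,0],[0,0,0,0,0,0],[0,0,0,0,0,0],[0,0,0,0,0,0],[0,0,0,0,0,0]], claw=0, newtons=40)

```text
clock: 5.62
tcp_pos: [0.5261, -0.2475, 0.1885]
orientation: [0.195, 3.134, -0.0]
contact_force: [-1.6, 0.6, 7.1]
grip_width: 0.0213
gripper_force: 40.0
```

```bash
python3 - <<'E'
from h import *
o=r.get_obs();print(o['tcp_pos'],o['grip_width'],o['gripper_force'],o['contact_force'])
f=r.grab_frame('wrist')
M=np.mean([onz(f,p,.176)for p,c in lm(f,'mark',1)],0);print(lm(f,'mark'),M)
print('along',(M-o['tcp_pos'])@np.array([np.cos(np.radians(83)),np.sin(np.radians(83)),0]))
a=r.grab_frame('scene');b=r.grab_frame('side')
print(lm(a,'mark'),[onz(a,p,.176) for p,c in lm(a,'mark')])
save(f,'w3.png',(256,128,256,192),3)
E
```

```text
[ 0.52612648 -0.24745515  0.18852106] 0.02131259464272741 40.00602722167969 [-1.58792336  0.6445155   7.10447975]
[([398.5, 272.1], 0.88)] [ 0.56552082 -0.14843336  0.176     ]
along 0.10308466007990834
[([307.7, 217.1], 0.48), ([270.0, 191.3], 0.36)] [array([ 0.57078013, -0.14319736,  0.176     ]), array([ 0.56805907, -0.00322459,  0.176     ])]
```

View pics/w3.png

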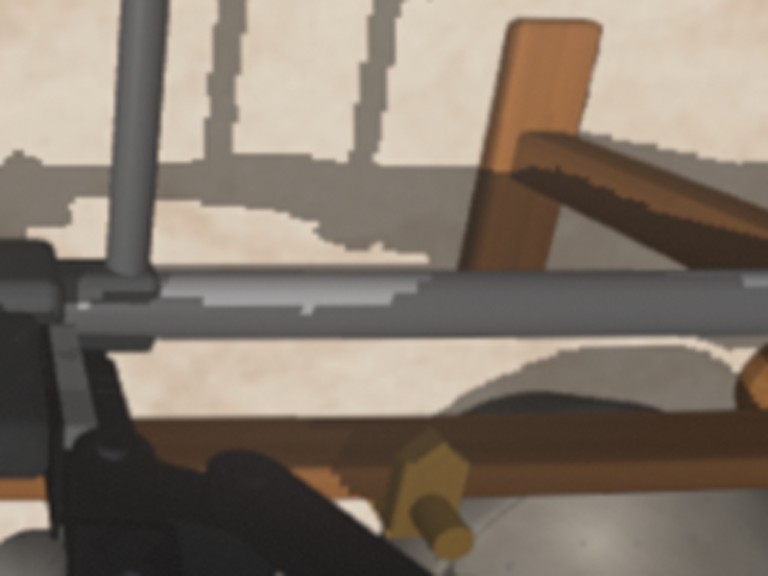

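The nose tip is at full-image (400,272), which agrees with the network. Slide +104 mm along tool y.

Emit:
apply_moves(rows=[[0,0.1,0,0,0,0],[0,0.2,0,0,0,0],[0,0.3,0,0,0,0],[0,0.415,0,0,0,0],[0,0.415,0,0,0,0]])

```text
clock: 6.6
tcp_pos: [0.5397, -0.1428, 0.1885]
orientation: [0.192, 3.134, 0.001]
contact_force: [0.4, 2.8, 5.7]
grip_width: 0.0212
gripper_force: 43.1
```

```bash
python3 - <<'E'
from h import *
o=r.get_obs();print(o['tcp_pos'],o['grip_width'],o['gripper_force'],o['contact_force'])
a=r.grab_frame('scene');b=r.grab_frame('side');f=r.grab_frame('wrist')
for n,g in(('a',a),('b',b),('w',f)): 
  for t,z in(('hook',.165),('hook_seat',.17),('mark',.176)): print(n,t,[(c,onz(g,p,z).round(3)) for p,c in lm(g,t,2)])
E
```

```text
[ 0.53971542 -0.14276148  0.1885011 ] 0.02123870756743498 43.10139298439026 [0.37594476 2.75806487 5.69101512]
a hook [(0.6, array([ 0.545, -0.144,  0.165]))]
a hook_seat [(0.64, array([ 0.477, -0.125,  0.17 ])), (0.35, array([ 0.327, -0.369,  0.17 ]))]
a mark [(0.36, array([ 0.559, -0.145,  0.176])), (0.25, array([0.334, 0.072, 0.176]))]
b hook [(0.52, array([ 0.545, -0.139,  0.165]))]
b hook_seat [(0.73, array([ 0.496, -0.164,  0.17 ]))]
b mark [(0.5, array([ 0.563, -0.149,  0.176]))]
w hook [(0.61, array([ 0.536, -0.142,  0.165]))]
w hook_seat []
w mark [(0.73, array([ 0.567, -0.147,  0.176]))]
```

Emit:
apply_moves(rows=[[0,0,0,0,0,0],[0,0,0,0,0,0],[0,0,0,0,0,0],[0,0,-0.3,0,0,0],[0,0,-0.5,0,0,0]], claw=1)

```text
clock: 7.82
tcp_pos: [0.5379, -0.1443, 0.3135]
orientation: [-0.196, -3.133, 0.001]
contact_force: [1.6, -0.0, 0.3]
grip_width: 0.0851
gripper_force: 0.0
```

Emit:
apply_moves(rows=[[0.2,0,-0.15,0,0,0],[0.2,0,-0.15,0,0,0],[0.2,0,-0.15,0,0,0]])

```text
clock: 8.2
tcp_pos: [0.4889, -0.1377, 0.3497]
orientation: [0.195, 3.135, 0.001]
contact_force: [0.9, -0.1, -0.1]
grip_width: 0.0852
gripper_force: 0.0
```

```bash
python3 - <<'E'
from h import *
f=r.grab_frame('wrist');a=r.grab_frame('scene');b=r.grab_frame('side')
o=r.get_obs();print(o['tcp_pos'],o['orientation'])
for n,g in(('w',f),('a',a),('b',b)):
  for t,z in(('hook',.165),('hook_fin',.201),('hook_seat',.17),('mark',.176),('caddy_bar',.036),('caddy_foot',.036),('caddy',0)): print(n,t,[(p,c,onz(g,p,z).round(3)) for p,c in lm(g,t,3)])
save(f,'w4.png');save(b,'s4.png',(150,80,200,150),2.5)
cv2.imwrite('pics/m4.png',np.hstack([f['pixels'][:,:,::-1][:,112:],cv2.resize(b['pixels'][120:320,150:350,::-1],(384,384))]))
E
```

```text
[ 0.48903128 -0.13768244  0.34863749] [-1.94580063e-01 -3.13296669e+00  1.12388618e-03]
w hook [([253.3, 211.1], 0.91, array([ 0.541, -0.14 ,  0.165]))]
w hook_fin [([254.5, 220.9], 0.9, array([ 0.539, -0.139,  0.201]))]
w hook_seat []
w mark [([248.2, 229.8], 0.79, array([ 0.562, -0.15 ,  0.176]))]
w caddy_bar [([502.3, 116.1], 0.73, array([0.474, 0.302, 0.036]))]
w caddy_foot [([445.6, 75.7], 0.65, array([0.399, 0.192, 0.036]))]
w caddy [([448.4, 89.4], 0.82, array([0.422, 0.225, 0.   ]))]
a hook [([298.9, 224.6], 0.91, array([ 0.542, -0.14 ,  0.165]))]
a hook_fin [([299.4, 217.4], 0.7, array([ 0.534, -0.146,  0.201])), ([306.1, 216.9], 0.48, array([ 0.548, -0.156,  0.201])), ([189.4, 221.1], 0.19, array([0.32 , 0.026, 0.201]))]
a hook_seat [([282.3, 235.2], 0.7, array([ 0.481, -0.141,  0.17 ]))]
a mark [([307.6, 220.9], 0.52, array([ 0.56 , -0.153,  0.176]))]
a caddy_bar [([188.7, 190.4], 0.85, array([0.484, 0.296, 0.036])), ([126.4, 179.2], 0.66, array([0.357, 0.488, 0.036]))]
a caddy_foot [([165.4, 170.7], 0.93, array([0.484, 0.439, 0.036])), ([188.1, 218.6], 0.81, array([0.406, 0.187, 0.036]))]
a caddy [([157.6, 183.8], 0.85, array([ 0.444,  0.436, -0.   ])), ([188.6, 219.6], 0.84, array([0.423, 0.215, 0.   ]))]
b hook [([287.9, 159.5], 0.54, array([ 0.528, -0.131,  0.165]))]
b hook_fin [([285.2, 149.8], 0.5, array([ 0.536, -0.124,  0.201]))]
b hook_seat [([301.6, 158.5], 0.83, array([ 0.486, -0.152,  0.17 ]))]
b mark [([280.0, 153.7], 0.56, array([ 0.568, -0.143,  0.176]))]
b caddy_bar [([216.8, 300.3], 0.78, array([0.35 , 0.504, 0.036])), ([227.2, 250.6], 0.56, array([0.468, 0.307, 0.036]))]
b caddy_foot [([270.1, 236.9], 0.76, array([0.409, 0.175, 0.036])), ([193.8, 271.2], 0.67, array([0.478, 0.438, 0.036]))]
b caddy [([198.8, 289.5], 0.97, array([0.45 , 0.454, 0.   ])), ([260.2, 252.6], 0.63, array([0.419, 0.215, 0.   ]))]
```

View pics/m4.png

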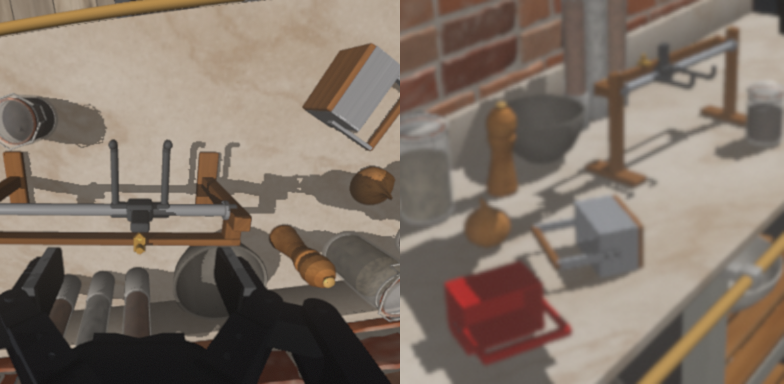

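The clip nose (139,236), prong middle (140,145) and fin (140,210) share one column at the image centre, so the hook is aligned and released. The caddy, mill, onion and jar are undisturbed. I'll fit the arm kinematics next, to plan the righting tilt.

```bash
cat > kin.py <<'E'
import numpy as np, itertools
from scipy.spatial.transform import Rotation as R
from scipy.optimize import least_squares
LO=np.array([-2.96,-.34,-1.41,.24,-1.37,.17,-2.96]);HI=np.array([2.96,2.1,1.46,2.44,4.51,1.92,2.96])
AX='zyzyzyz'
def rots(q,s,c):
    M=np.eye(3);out=[]
    for i in range(7):
        M=M@R.from_euler(AX[i],s[i]*q[i]+c[i]).as_matrix(); out.append(M)
    return out
E
python3 - <<'E'
from kin import *
from h import r
o=r.get_obs();print(o['joints'].tolist())
D=[([-1.289,.477,.022,1.555,-.011,1.109,-.083],[.257,.624,.231],[-.608,-3.082,.003]),
([-0.95039982,0.26733812,0.0962798,1.60856538,-0.02661148,1.26628971,0.45690954],[0.42989774,0.41672349,0.3420466],[.414,3.114,.001]),
([-0.62937307,0.16891247,0.22220437,1.69725342,-0.0367918,1.27831292,1.05443932],[0.52196015,0.17539544,0.35970355],[.183,3.134,-.002]),
([-0.23215157,0.08566564,0.501433,1.84704683,-0.04458756,1.22004914,1.74898122],[0.46976659,-0.17316866,0.33864728],[-.165,-3.137,-.001]),
(o['joints'],o['tcp_pos'],o['orientation'])]
res=[]
for s1,s3,s5,s7 in itertools.product((1,-1),repeat=4):
    for c1 in(0,np.pi/2,np.pi,-np.pi/2):
      for c7 in(0,np.pi/2,np.pi,-np.pi/2):
       for c5 in(0,np.pi/2,np.pi,-np.pi/2):
        for s6 in(1,-1):
          s=[s1,1,s3,1,s5,s6,s7];c=[c1,0,0,0,c5,0,c7]
          e=max(R.from_matrix(rots(q,s,c)[-1].T@R.from_rotvec(w).as_matrix()).magnitude() for q,p,w in D)
          res.append((e,s,c))
res.sort(key=lambda t:t[0])
for e,s,c in res[:3]:
    # linear: d1 z + offsets
    A=[];b=[]
    for q,p,w in D:
        M=rots(q,s,c); z=np.array([0,0,1.]);x=np.array([1.,0,0])
        A.append(np.stack([z,M[2]@z,M[2]@x-M[3]@x,M[4]@z,M[6]@z,M[4]@x],1));b.append(p)
    A=np.vstack(A);b=np.hstack(b)
    for cols in([0,1,3,4],[0,1,2,3,4]):
        d,*_=np.linalg.lstsq(A[:,cols],b,rcond=None);print(round(e,4),s,np.round(c,2),cols,d.round(3),abs(A[:,cols]@d-b).max().round(4))
E
```

```text
[-0.3525025791857094, 0.09304251718383504, 0.5531712983458262, 1.817209880869438, -0.05162237943710731, 1.2454595695420483, 1.661725891773956]
0.0027 [-1, 1, -1, 1, -1, 1, -1] [0.   0.   0.   0.   0.   0.   1.57] [0, 1, 3, 4] [16.088  0.402  0.504 15.981] 0.0623
0.0027 [-1, 1, -1, 1, -1, 1, -1] [0.   0.   0.   0.   0.   0.   1.57] [0, 1, 2, 3, 4] [14.236  0.426 -0.061  0.585 14.08 ] 0.0622
0.0027 [-1, 1, -1, 1, -1, -1, -1] [ 0.    0.    0.    0.    3.14  0.   -1.57] [0, 1, 3, 4] [16.088  0.402  0.504 15.981] 0.0623
0.0027 [-1, 1, -1, 1, -1, -1, -1] [ 0.    0.    0.    0.    3.14  0.   -1.57] [0, 1, 2, 3, 4] [14.236  0.426 -0.061  0.585 14.08 ] 0.0622
0.0034 [-1, 1, -1, 1, -1, 1, -1] [-1.57  0.    0.    0.    0.    0.    0.  ] [0, 1, 3, 4] [-1.63641e+02  1.08400e+00 -1.03000e-01 -1.62883e+02] 0.6609
0.0034 [-1, 1, -1, 1, -1, 1, -1] [-1.57  0.    0.    0.    0.    0.    0.  ] [0, 1, 2, 3, 4] [-136.788    0.734    0.89    -1.279 -135.32 ] 0.6592
```

```bash
cat > data.py <<'E'
from h import r
import numpy as np
D=[([-1.289,.477,.022,1.555,-.011,1.109,-.083],[.257,.624,.231],[-.608,-3.082,.003]),
([-0.95039982,0.26733812,0.0962798,1.60856538,-0.02661148,1.26628971,0.45690954],[0.42989774,0.41672349,0.3420466],[.414,3.114,.001]),
([-0.62937307,0.16891247,0.22220437,1.69725342,-0.0367918,1.27831292,1.05443932],[0.52196015,0.17539544,0.35970355],[.183,3.134,-.002]),
([-0.23215157,0.08566564,0.501433,1.84704683,-0.04458756,1.22004914,1.74898122],[0.46976659,-0.17316866,0.33864728],[-.165,-3.137,-.001]),
([-0.3525025791857094, 0.09304251718383504, 0.5531712983458262, 1.817209880869438, -0.05162237943710731, 1.2454595695420483, 1.661725891773956],[ 0.48903128,-0.13768244,0.34863749],[-1.94580063e-01,-3.13296669e+00,1.12388618e-03])]
E
python3 - <<'E'
from kin import *
from data import D
s=[-1,1,-1,1,-1,1,-1];c=[0]*6+[np.pi/2]
I=np.eye(3);names=['d1-d7','a1x','y1','d3','y3','x3','d5','y5','x5']
A=[];b=[]
for q,p,w in D:
    M=rots(q,s,c)
    A.append(np.stack([I[2],M[0][:,0],M[0][:,1],M[2][:,2],M[2][:,1],M[2][:,0],M[4][:,2],M[4][:,1],M[4][:,0]],1));b.append(p)
A=np.vstack(A);b=np.hstack(b)
best=[]
for k in(3,4,5,6):
    for cols in itertools.combinations(range(9),k):
        d,_,rk,_=np.linalg.lstsq(A[:,cols],b,rcond=None)
        best.append((abs(A[:,cols]@d-b).max()+.002*k+.004*(abs(d).max()>.7),[names[i] for i in cols],d.round(3),abs(A[:,cols]@d-b).max().round(4)))
best.sort(key=lambda t:t[0])
for t in best[:8]:print(t)
E
```

```text
(np.float64(0.009762098705133443), ['d3', 'y3', 'd5'], array([ 0.505, -0.059,  0.489]), np.float64(0.0038))
(np.float64(0.010224217125606333), ['d3', 'd5', 'y5'], array([ 0.507,  0.49 , -0.059]), np.float64(0.0042))
(np.float64(0.010752311259984179), ['d1-d7', 'y1', 'd3', 'd5', 'y5'], array([-0.04 , -0.032,  0.542,  0.473, -0.031]), np.float64(0.0008))
(np.float64(0.011041958702516943), ['d1-d7', 'y1', 'd3', 'y3', 'd5'], array([-0.04 , -0.031,  0.542, -0.032,  0.473]), np.float64(0.001))
(np.float64(0.011654080039067032), ['a1x', 'd3', 'y3', 'd5'], array([ 0.01 ,  0.502, -0.062,  0.48 ]), np.float64(0.0037))
(np.float64(0.011671367030816553), ['y1', 'd3', 'd5', 'y5'], array([-0.011,  0.506,  0.487, -0.049]), np.float64(0.0037))
(np.float64(0.011771735129641019), ['d3', 'x3', 'd5', 'y5'], array([ 0.505,  0.012,  0.477, -0.059]), np.float64(0.0038))
(np.float64(0.011862883884676705), ['d3', 'y3', 'x3', 'd5'], array([ 0.504, -0.059,  0.005,  0.484]), np.float64(0.0039))
```

```bash
cat >> kin.py <<'E'
S=[-1,1,-1,1,-1,1,-1];C=[0]*6+[np.pi/2]
def fk(q,d7=.36):
    M=rots(q,S,C); p=np.array([0,0,d7-.04])-.032*M[0][:,1]+.542*M[2][:,2]+.473*M[4][:,2]-.031*M[4][:,1]+d7*M[6][:,2]
    return p,M[6]
def ik(P,Rg,q0,d7=.36):
    def f(q):
        p,M=fk(q,d7); return np.r_[(p-P)*10,R.from_matrix(M.T@Rg).as_rotvec()*2,.002*(q-q0)]
    s=least_squares(f,np.clip(q0,LO+.03,HI-.03),bounds=(LO+.02,HI-.02)); p,M=fk(s.x,d7)
    return s.x,np.linalg.norm(p-P),R.from_matrix(M.T@Rg).magnitude()
E
python3 - <<'E'
from kin import *
from data import D
from h import down
for q,p,w in D: print(fk(q)[0]-p)
q00=np.array(D[1][0])
def pose(th,piv,yaw):
    a=np.radians(yaw);u=np.array([np.cos(a),np.sin(a),0]);z=np.array([0,0,1.]);t=np.radians(th)
    cx=np.cos(t)*u+np.sin(t)*z; cz=-np.sin(t)*u+np.cos(t)*z
    bar=piv+.134*cx+.036*cz
    Rg=np.stack([np.cross(cx,-cz),cx,-cz],1)   # tool z=-cz, tool y along cx
    return bar+.019*Rg[:,2],Rg
for d7 in(.3,.4):
  for sgn in(1,-1):
    for piv in([.402,.187,0],[.45,.25,0],[.5,.25,0],[.55,.3,0]):
      q=q00;out=[]
      for th in range(0,91,15):
        P,Rg=pose(th,np.array(piv),55)
        if sgn<0: Rg=Rg@np.diag([-1,-1,1])
        best=min((ik(P,Rg,q+d,d7) for d in (0,np.r_[np.zeros(6),1.],np.r_[.3,0,-.5,0,.3,0,0])),key=lambda t:t[1]+t[2])
        q=best[0]; out.append((th,round(best[1]*1000),round(np.degrees(best[2]),1)))
      print(d7,sgn,piv,out,q.round(2))
E
```

```text
[4.11742140e-04 8.82732038e-04 6.28343857e-05]
[ 0.00084506 -0.00017021 -0.00080832]
[ 0.00080282 -0.00051244 -0.00110786]
[ 0.00051758 -0.00072435 -0.00133766]
[ 0.00055844 -0.00094438 -0.0001252 ]
0.3 1 [0.402, 0.187, 0] [(0, 0, np.float64(0.0)), (15, 0, np.float64(0.0)), (30, 0, np.float64(0.0)), (45, 0, np.float64(0.0)), (60, 11, np.float64(5.1)), (75, 18, np.float64(8.4)), (90, 24, np.float64(4.7))] [ 1.34  1.78 -1.14  2.42  4.49  0.19 -2.46]
0.3 1 [0.45, 0.25, 0] [(0, 0, np.float64(0.0)), (15, 0, np.float64(0.0)), (30, 0, np.float64(0.0)), (45, 9, np.float64(7.6)), (60, 18, np.float64(15.2)), (75, 22, np.float64(17.5)), (90, 20, np.float64(14.4))] [ 1.17  1.75 -1.26  2.29 -1.06  0.19  2.94]
0.3 1 [0.5, 0.25, 0] [(0, 0, np.float64(0.0)), (15, 0, np.float64(0.0)), (30, 0, np.float64(0.0)), (45, 6, np.float64(5.4)), (60, 15, np.float64(12.9)), (75, 18, np.float64(15.5)), (90, 16, np.float64(12.8))] [ 1.1   1.71 -1.3   2.2  -1.11  0.19  2.94]
0.3 1 [0.55, 0.3, 0] [(0, 0, np.float64(0.0)), (15, 0, np.float64(0.0)), (30, 0, np.float64(0.0)), (45, 0, np.float64(0.0)), (60, 0, np.float
[... 2410 characters left out ...]
0)), (15, 0, np.float64(0.0)), (30, 0, np.float64(0.0)), (45, 0, np.float64(0.0)), (60, 8, np.float64(4.9)), (75, 9, np.float64(5.1)), (90, 5, np.float64(1.6))] [ 1.49  1.91 -0.91  2.42  4.49  0.19  0.93]
0.4 -1 [0.5, 0.25, 0] [(0, 0, np.float64(0.0)), (15, 0, np.float64(0.0)), (30, 0, np.float64(0.0)), (45, 0, np.float64(0.0)), (60, 0, np.float64(0.0)), (75, 0, np.float64(0.1)), (90, 0, np.float64(0.0))] [ 0.65  1.28 -0.36  2.35  4.49  1.29  0.52]
0.4 -1 [0.55, 0.3, 0] [(0, 0, np.float64(0.0)), (15, 0, np.float64(0.0)), (30, 0, np.float64(0.0)), (45, 0, np.float64(0.0)), (60, 0, np.float64(0.0)), (75, 0, np.float64(0.0)), (90, 0, np.float64(0.0))] [ 1.26  2.01 -1.08  2.27  4.07  0.19  1.29]
```

```bash
cat >> kin.py <<'E'
def pose(th,piv,yaw,sgn=1):
    a=np.radians(yaw);u=np.array([np.cos(a),np.sin(a),0]);z=np.array([0,0,1.]);t=np.radians(th)
    cx=np.cos(t)*u+np.sin(t)*z; cz=-np.sin(t)*u+np.cos(t)*z
    Rg=np.stack([np.cross(cx,-cz),cx,-cz],1)
    if sgn<0: Rg=Rg@np.diag([-1,-1,1])
    return np.array(piv)+.134*cx+.036*cz+.019*Rg[:,2],Rg
E
python3 - <<'E'
from kin import *
from data import D
for d7 in(.3,.38):
  for sgn in(1,-1):
    for piv,yaw in(([.402,.187,0],55),([.46,.14,0],15),([.52,.14,0],15),([.52,.14,0],-20),([.52,.14,0],50),([.7,.16,0],193),([.65,.16,0],170),([.6,.15,0],195)):
      q=np.array(D[2][0]);P,Rg=pose(0,np.array(piv)+[0,0,.15],yaw,sgn)
      q=min((ik(P,Rg,q+np.r_[np.zeros(6),d],d7) for d in(0,1,-1,2,-2)),key=lambda t:t[1]+t[2])[0];qs=q;ok=-1
      for th in range(0,86,5):
        P,Rg=pose(th,np.array(piv)+[0,0,.1*(th<20)],yaw,sgn);a=ik(P,Rg,q,d7)
        if a[1]>.003 or a[2]>.02: break
        q=a[0];ok=th
      print(d7,sgn,piv,yaw,'max tilt',ok,qs.round(2),q.round(2))
E
```

```text
0.3 1 [0.402, 0.187, 0] 55 max tilt 30 [-0.71  0.36  0.05  1.89 -0.02  0.89  0.31] [-0.36  0.37 -0.14  2.24 -1.27  0.19  1.7 ]
0.3 1 [0.46, 0.14, 0] 15 max tilt 30 [-0.57  0.45  0.24  1.77 -0.13  0.93 -0.01] [-0.88  0.45  0.6   2.2  -1.35  0.19  1.17]
0.3 1 [0.52, 0.14, 0] 15 max tilt 30 [-0.52  0.54  0.24  1.63 -0.14  0.99  0.02] [-0.74  0.51  0.49  2.08 -1.19  0.19  1.03]
0.3 1 [0.52, 0.14, 0] -20 max tilt 40 [-0.52  0.52  0.39  1.68 -0.23  0.98 -0.4 ] [-1.32  0.78  1.14  2.18 -1.35  0.19  0.44]
0.3 1 [0.52, 0.14, 0] 50 max tilt 40 [-0.54  0.5   0.09  1.67 -0.05  0.97  0.44] [ 0.2   0.51 -0.51  2.1  -1.35  0.19  1.99]
0.3 1 [0.7, 0.16, 0] 193 max tilt 45 [-0.96  0.52  0.86  1.86 -0.47  0.98 -2.81] [-0.62  1.06  0.67  1.18 -0.43  1.86 -2.86]
0.3 1 [0.65, 0.16, 0] 170 max tilt 55 [-0.7   0.35  0.3   1.93 -0.13  0.88  2.64] [-0.28  0.98  0.09  1.18 -0.39  1.9   2.84]
0.3 1 [0.6, 0.15, 0] 195 max tilt 55 [-1.11  0.34  0.91  2.09 -0.35  0.87 -2.88] [-0.66  1.01  0.61  1.34 -0.34  1.9  -2.84]
0.3 -1 [0.402, 0.187, 0] 55 max tilt 30 [-1.12  0.41  0.58  1.9  -0.28  0.91 -2.58] [-0.36  0.37
[... 2247 characters left out ...]
 -0.49  1.07 -2.83] [-0.77  0.48  0.52  2.16 -1.35  0.19 -1.94]
0.38 -1 [0.52, 0.14, 0] -20 max tilt 30 [-0.5   0.52  0.36  1.68 -0.21  0.98  2.73] [-1.17  0.66  0.9   2.17 -0.66  0.19  2.94]
0.38 -1 [0.52, 0.14, 0] 50 max tilt 35 [-0.9   0.57  0.61  1.68 -0.37  1.01 -2.43] [ 0.09  0.48 -0.34  2.15 -1.35  0.22 -1.16]
0.38 -1 [0.7, 0.16, 0] 193 max tilt 45 [-0.54  0.4   0.26  1.85 -0.13  0.91  0.01] [-0.38  1.1   0.2   0.95 -0.18  1.89  0.03]
0.38 -1 [0.65, 0.16, 0] 170 max tilt 50 [-0.55  0.34  0.12  1.93 -0.05  0.87 -0.58] [-0.21  1.05 -0.    1.06 -0.3   1.85 -0.34]
0.38 -1 [0.6, 0.15, 0] 195 max tilt 50 [-0.59  0.24  0.26  2.08 -0.08  0.83 -0.02] [-0.43  1.    0.2   1.22 -0.16  1.82  0.05]
```

```bash
cat >> kin.py <<'E'
def strap(th,tau,foot,yaw,sgn=1,xs=.096,ys=.056,back=0.):
    """TCP pose gripping the strap: caddy tilt th, tool tilt tau (deg); foot = pivot edge centre"""
    a=np.radians(yaw);u=np.array([np.cos(a),np.sin(a),0]);z=np.array([0,0,1.]);cy=np.cross(z,u);t=np.radians(th);k=np.radians(tau)
    cx=np.cos(t)*u+np.sin(t)*z; cz=-np.sin(t)*u+np.cos(t)*z
    tz=np.sin(k)*u-np.cos(k)*z; ty=sgn*cy
    Rg=np.stack([np.cross(ty,tz),ty,tz],1)
    return np.array(foot)+xs*cx+.036*cz+ys*cy+(.019-back)*tz,Rg
E
python3 - <<'E'
from kin import *
from data import D
for d7 in(.3,.38):
  for sgn in(1,-1):
    for foot in([.402,.187,0],[.47,.13,0]):
      q=np.array(D[2][0]);P,Rg=strap(0,-20,foot,55,sgn,back=.1)
      q=min((ik(P,Rg,q+np.r_[np.zeros(6),d],d7) for d in(0,1,-1,2,-2)),key=lambda t:t[1]+t[2])[0];qs=q;ok=[]
      for th,tau in((0,-20),(15,-8),(30,5),(45,15),(60,20),(75,25),(85,30)):
        P,Rg=strap(th,tau,foot,55,sgn);a=ik(P,Rg,q,d7)
        q=a[0];ok.append((th,tau,round(a[1]*1e3),round(np.degrees(a[2]),1)))
      print(d7,sgn,foot,ok,qs.round(2),q.round(2))
E
```

```text
0.3 1 [0.402, 0.187, 0] [(0, -20, 0, np.float64(0.0)), (15, -8, 0, np.float64(0.0)), (30, 5, 0, np.float64(0.0)), (45, 15, 0, np.float64(0.0)), (60, 20, 0, np.float64(0.0)), (75, 25, 7, np.float64(2.7)), (85, 30, 15, np.float64(6.0))] [-0.9   0.56  0.15  1.78 -0.01  1.15  1.78] [ 0.11  0.28 -0.6   2.42 -0.86  0.19  2.94]
0.3 1 [0.47, 0.13, 0] [(0, -20, 0, np.float64(0.0)), (15, -8, 0, np.float64(0.0)), (30, 5, 0, np.float64(0.0)), (45, 15, 0, np.float64(0.0)), (60, 20, 0, np.float64(0.0)), (75, 25, 0, np.float64(0.0)), (85, 30, 4, np.float64(2.8))] [-0.79  0.59  0.18  1.73  0.01  1.16  1.9 ] [ 0.39  0.35 -0.7   2.37 -0.68  0.19  2.94]
0.3 -1 [0.402, 0.187, 0] [(0, -20, 0, np.float64(0.0)), (15, -8, 0, np.float64(0.0)), (30, 5, 0, np.float64(0.0)), (45, 15, 0, np.float64(0.0)), (60, 20, 0, np.float64(0.0)), (75, 25, 7, np.float64(2.7)), (85, 30, 16, np.float64(5.6))] [-0.93  0.56  0.18  1.78 -0.03  1.15 -1.35] [ 0.11  0.29 -0.58  2.42 -0.97  0.19 -0.08]
0.3 -1 [0.47, 0.13, 0] [(0, -20, 0, np.float64(0.0)), (15, -8, 0, np.float64(0.0)), (30, 5, 0, np.float64(0.0)), (45, 15, 0, np.float
[... 781 characters left out ...]
8  1.9 ] [ 0.57  0.38 -0.81  2.4  -0.58  0.19  2.94]
0.38 -1 [0.402, 0.187, 0] [(0, -20, 0, np.float64(0.0)), (15, -8, 0, np.float64(0.0)), (30, 5, 0, np.float64(0.0)), (45, 15, 0, np.float64(0.0)), (60, 20, 3, np.float64(1.5)), (75, 25, 12, np.float64(5.8)), (85, 30, 19, np.float64(9.2))] [-0.93  0.61  0.18  1.72 -0.04  1.17 -1.35] [ 0.25  0.31 -0.62  2.42 -0.78  0.27 -0.16]
0.38 -1 [0.47, 0.13, 0] [(0, -20, 0, np.float64(0.0)), (15, -8, 0, np.float64(0.0)), (30, 5, 0, np.float64(0.0)), (45, 15, 0, np.float64(0.0)), (60, 20, 0, np.float64(0.0)), (75, 25, 0, np.float64(0.0)), (85, 30, 2, np.float64(1.1))] [-0.82  0.64  0.21  1.67 -0.01  1.18 -1.23] [ 0.49  0.36 -0.67  2.42 -1.07  0.19  0.31]
```

```bash
python3 - <<'E'
from h import *
go([((.48,.10,.33),down(115)),((.41,.26,.27),down(145))])
E
```

```text
row [0.154, 0.94, 0.08] [0.0, 0.0, -0.357]
row [0.511, 1.54, 0.32] [0.0, 0.0, -0.69]
```

Emit:
apply_moves(rows=[[0.05,0.24,0.03,0,0,-0.1],[0.1,0.47,0.06,0,0,-0.2],[0.15,0.72,0.08,0,0,-0.3],[0.15,0.94,0.08,0,0,-0.36],[0.15,0.94,0.08,0,0,-0.36]])

```text
clock: 10.02
tcp_pos: [0.4806, 0.105, 0.3298]
orientation: [0.701, -3.062, -0.001]
contact_force: [-0.1, -1.4, -1.4]
grip_width: 0.0853
gripper_force: 0.0
```

```bash
python3 - <<'E'
from h import *
o=r.get_obs();print(o['tcp_pos'],o['joints'])
go([((.42,.23,.30),down(145))])
E
```

```text
[0.48056333 0.10504022 0.32977099] [-0.6200578   0.07688891  0.29926591  1.86815321 -0.02521896  1.20014972
  1.70869078]
row [0.001, 0.555, 0.12] [0.001, 0.0, -0.324]
```

Emit:
apply_moves(rows=[[0,0.2,0.04,0,0,-0.11],[0,0.4,0.08,0,0,-0.22],[0,0.55,0.12,0,0,-0.325],[0,0.55,0.12,0,0,-0.325],[0,0.55,0.12,0,0,-0.325]])

```text
clock: 10.65
tcp_pos: [0.4228, 0.2229, 0.3002]
orientation: [-1.435, 2.795, -0.001]
contact_force: [0.3, -0.2, -0.3]
grip_width: 0.0852
gripper_force: 0.0
```

```bash
python3 - <<'E'
from h import *
o=r.get_obs();print(o['clock'],o['tcp_pos'],o['joints'])
f=r.grab_frame('wrist')
for t,z in(('caddy_bar',.036),('caddy_foot',.036),('caddy',0.),('onion',0)): print(t,[(p,c,onz(f,p,z).round(4)) for p,c in lm(f,t)])
save(f,'w5.png')
E
```

```text
10.65 [0.42282445 0.2229469  0.30019547] [-0.75866613  0.07834132  0.15212826  1.93130202 -0.01244945  1.13286855
  1.91770696]
caddy_bar [([372.9, 262.6], 0.73, array([0.3532, 0.5009, 0.036 ])), ([251.5, 217.0], 0.64, array([0.4775, 0.3015, 0.036 ]))]
caddy_foot [([299.2, 276.8], 0.61, array([0.4763, 0.4479, 0.036 ])), ([252.2, 134.9], 0.56, array([0.3987, 0.1934, 0.036 ]))]
caddy [([315.0, 261.4], 0.96, array([0.4418, 0.4618, 0.    ])), ([245.1, 153.8], 0.83, array([0.4286, 0.2151, 0.    ]))]
onion [([195.0, 240.3], 0.65, array([0.6001, 0.2915, 0.    ])), ([98.7, 206.1], 0.34, array([0.6989, 0.1364, 0.    ]))]
```

View pics/w5.png

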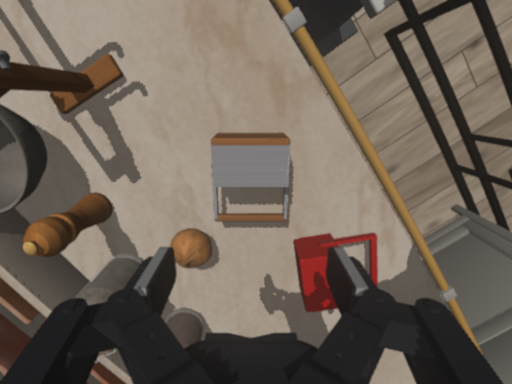

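The caddy is square in the image: bar from (213,217) to (291,217), foot top edge at y≈135. The right strap, at (287,203), is the one I'll take. The red caddy at (335,270) is clear.

```bash
python3 - <<'E'
from h import *
from kin import strap
f=r.grab_frame('wrist')
e=[onz(f,p,.040) for p in((213,217),(291,217.5))];print(e,np.linalg.norm(e[1]-e[0]))
t=[onz(f,p,.072) for p in((212,142),(289,142))];print('foot top/box edge',t,np.linalg.norm(t[1]-t[0]))
d=e[1]-e[0];yaw=np.degrees(np.arctan2(d[1],d[0]));print('caddy y yaw',yaw)
u=np.array([np.cos(np.radians(yaw-90)),np.sin(np.radians(yaw-90)),0]);bar=(e[0]+e[1])/2;bar[2]=.036
foot=bar-.134*u;foot[2]=0;print('bar',bar,'foot',foot,'yaw',yaw-90)
go([strap(0,-25,foot,yaw-90,back=.08),strap(0,-25,foot,yaw-90)])
E
```

```text
[array([0.527855  , 0.26380408, 0.04      ]), array([0.42424707, 0.3392609 , 0.04      ])] 0.12817306204474366
foot top/box edge [array([0.44704578, 0.1659653 , 0.072     ]), array([0.36089164, 0.22779326, 0.072     ])] 0.10604354590072788
caddy y yaw 143.9344512505636
bar [0.47605104 0.30153249 0.036     ] foot [0.39716384 0.1932144  0.        ] yaw 53.9344512505636
row [-0.331, 0.232, 0.836] [-0.001, 0.278, 0.005]
row [-0.195, 0.233, 1.126] [-0.001, 0.278, 0.005]
```

Emit:
apply_moves(rows=[[-0.1,0.07,0.2,0,0.09,0],[-0.2,0.14,0.4,0,0.18,0],[-0.33,0.23,0.6,0,0.278,0],[-0.33,0.23,0.83,0,0.278,0.005],[-0.33,0.23,0.83,0,0.278,0.005]], claw=0.55)

```text
clock: 11.58
tcp_pos: [0.4209, 0.3226, 0.0887]
orientation: [1.242, -2.431, 0.283]
contact_force: [0.3, -0.7, 1.6]
grip_width: 0.0471
gripper_force: 0.0
```

```bash
python3 - <<'E'
from h import *
from kin import strap,fk
o=r.get_obs();print(o['clock'],o['tcp_pos'],o['joints'],o['grip_width'])
for d in(.3,.34,.38):print(d,fk(o['joints'],d)[0]-o['tcp_pos'])
f=r.grab_frame('wrist')
for t,z in(('caddy_bar',.036),('caddy_foot',.036)): print(t,[(p,c,onz(f,p,z).round(4)) for p,c in lm(f,t)])
save(f,'w6.png')
foot=[.397,.190,0]
go([strap(0,-25,foot,54)])
E
```

```text
11.575 [0.4209077  0.32264425 0.08865423] [-0.87837229  0.65560848  0.09921949  1.7070208   0.00888862  1.22280645
  1.72430964] 0.04707848053772857
0.3 [ 0.0078994   0.00950031 -0.00274338]
0.34 [-0.00220616 -0.00450911  0.00117874]
0.38 [-0.01231172 -0.01851853  0.00510085]
caddy_bar [([177.0, 263.2], 0.72, array([0.4781, 0.3013, 0.036 ]))]
caddy_foot []
row [0.007, -0.002, 0.34] [-0.002, 0.002, -0.001]
```

View pics/w6.png

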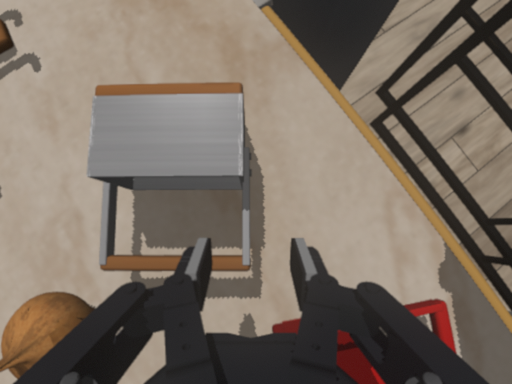

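The right strap at column 246 is just left of the finger midline (252), about 3 mm. Go in and close.

Emit:
apply_moves(rows=[[0,-0.012,0.12,0,0,0],[0,-0.012,0.24,0,0,0],[0,-0.012,0.335,0,0,0],[0,-0.012,0.335,0,0,0]])

```text
clock: 12.22
tcp_pos: [0.4057, 0.2937, 0.0188]
orientation: [1.244, -2.443, 0.278]
contact_force: [0.4, 0.2, 0.9]
grip_width: 0.047
gripper_force: 0.0
```

Emit:
apply_moves(rows=[[0,0,0,0,0,0],[0,0,0,0,0,0],[0,0,0,0,0,0],[0,0,0,0,0,0]], claw=0, newtons=25)

```text
clock: 12.72
tcp_pos: [0.4061, 0.2953, 0.018]
orientation: [1.247, -2.443, 0.278]
contact_force: [0.2, 1.7, 6.5]
grip_width: 0.0056
gripper_force: 28.7
```

```bash
python3 - <<'E'
from h import *
from kin import strap
o=r.get_obs();print(o['clock'],o['tcp_pos'],o['joints'],o['grip_width'],o['gripper_force'],o['contact_force'])
# relative steps: reference from strap(0,-25) commanded
p0,R0=strap(0,-25,[.397,.19,0],54)
for th,tau in((12,-13),(25,0),(37,10),(45,17),(55,20),(70,25),(85,30)):
    p,Rg=strap(th,tau,[.397,.19,0],54); print(th,tau,np.round(R0.T@(p-p0)/.25,3),round((tau+25)/90,3))
E
```

```text
12.725 [0.40614262 0.29527434 0.01802389] [-0.86233849  0.71455782  0.09204748  1.80799187  0.01251685  1.04974154
  1.72651506] 0.005580358732986717 28.656222224235535 [0.21842974 1.71908709 6.5425093 ]
12 -13 [ 0.051  0.    -0.055] 0.133
25 0 [ 0.119  0.    -0.101] 0.278
37 10 [ 0.19   0.    -0.128] 0.389
45 17 [ 0.24   0.    -0.137] 0.467
55 20 [ 0.309  0.    -0.133] 0.5
70 25 [ 0.406  0.    -0.104] 0.556
85 30 [ 0.492 -0.    -0.051] 0.611
```

Strap held (5.6 mm). Tilt to about 37°.

Emit:
apply_moves(rows=[[0.035,0,-0.042,0,-0.1,0],[0.08,0,-0.077,0,-0.2,0],[0.13,0,-0.105,0,-0.3,0],[0.19,0,-0.128,0,-0.389,0],[0.19,0,-0.128,0,-0.389,0]])

```text
clock: 13.35
tcp_pos: [0.385, 0.2665, 0.0657]
orientation: [-1.354, 2.662, 0.115]
contact_force: [-1.0, 0.5, -3.8]
grip_width: 0.0054
gripper_force: 27.4
```

```bash
python3 - <<'E'
from h import *
from kin import strap
o=r.get_obs();print(o['clock'],o['tcp_pos'],o['joints'].round(2),o['grip_width'],o['gripper_force'],o['contact_force'])
p0,R0=strap(37,10,[.397,.19,0],54)
for th,tau in((45,15),(55,20),(70,25),(85,28)):
    p,Rg=strap(th,tau,[.397,.19,0],54); print(th,tau,np.round(R0.T@(p-p0)/.25,3),round((tau-10)/90,3))
b=r.grab_frame('side');a=r.grab_frame('scene')
cv2.imwrite('pics/m7.png',np.hstack([cv2.resize(a['pixels'][140:260,110:270,::-1],(400,300)),cv2.resize(b['pixels'][180:300,170:330,::-1],(400,300))]))
E
```

```text
13.35 [0.38499844 0.26649636 0.0657128 ] [-0.69  0.33 -0.02  2.29 -0.09  0.35  1.88] 0.005385647206183415 27.411392033100128 [-0.9838197   0.54918848 -3.76677177]
45 15 [ 0.038  0.    -0.036] 0.056
55 20 [ 0.094 -0.    -0.072] 0.111
70 25 [ 0.19  -0.    -0.105] 0.167
85 28 [ 0.293 -0.    -0.109] 0.2
```

View pics/m7.png

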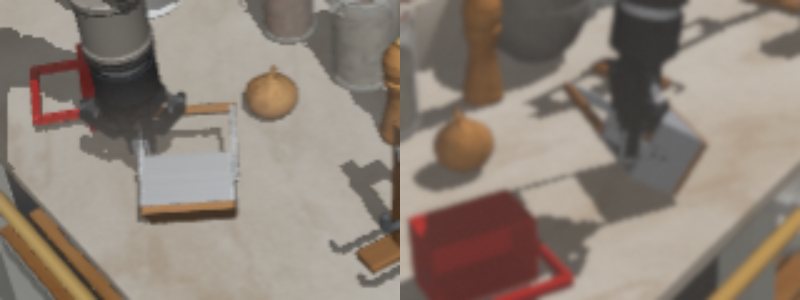

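```bash
python3 - <<'E'
from h import *
from kin import *
o=r.get_obs();q0=o['joints'];d7=.335;print(fk(q0,d7)[0]-o['tcp_pos'])
for yaw in(54,35,70):
  for foot in([.397,.19,.0],[.44,.2,0],[.47,.13,0],[.5,.16,0],[.46,.2,0],[.52,.08,0]):
    q=q0;out=[]
    for th,tau,f0,dz in((40,10,.5,.02),(40,10,1,.02),(55,20,1,0),(70,25,1,0),(85,28,1,0),(90,32,1,0)):
        ft=(1-f0)*np.array([.397,.19,0])+f0*np.array(foot)+[0,0,dz]
        P,Rg=strap(th,tau,ft,54+(yaw-54)*f0);a=ik(P,Rg,q,d7);q=a[0];out.append((round(a[1]*1e3),round(np.degrees(a[2]),1)))
    P=P+np.array([-.05*np.cos(np.radians(yaw)),-.05*np.sin(np.radians(yaw)),0]);a=ik(P,Rg,q,d7);out.append(('ret',round(a[1]*1e3),round(np.degrees(a[2]),1)))
    print(yaw,foot,out,q.round(2))
E
```

```text
[-0.00031328 -0.00069727 -0.00148969]
54 [0.397, 0.19, 0.0] [(0, np.float64(0.0)), (0, np.float64(0.0)), (0, np.float64(0.0)), (9, np.float64(3.8)), (18, np.float64(7.6)), (24, np.float64(9.8)), ('ret', 34, np.float64(14.4))] [ 0.26  0.32 -0.68  2.42 -0.8   0.23  2.94]
54 [0.44, 0.2, 0] [(0, np.float64(0.0)), (0, np.float64(0.0)), (0, np.float64(0.0)), (1, np.float64(0.6)), (5, np.float64(3.6)), (10, np.float64(6.8)), ('ret', 20, np.float64(8.9))] [ 0.06  0.27 -0.51  2.41 -0.87  0.19  2.94]
54 [0.47, 0.13, 0] [(0, np.float64(0.0)), (0, np.float64(0.0)), (0, np.float64(0.0)), (0, np.float64(0.0)), (3, np.float64(2.2)), (7, np.float64(4.8)), ('ret', 12, np.float64(5.5))] [ 0.57  0.39 -0.82  2.39 -0.61  0.19  2.94]
54 [0.5, 0.16, 0] [(0, np.float64(0.0)), (0, np.float64(0.0)), (0, np.float64(0.0)), (0, np.float64(0.0)), (2, np.float64(1.7)), (6, np.float64(4.5)), ('ret', 7, np.float64(4.5))] [ 0.36  0.39 -0.68  2.33 -0.69  0.19  2.94]
54 [0.46, 0.2, 0] [(0, np.float64(0.0)), (0, np.float64(0.0)), (0, np.float64(0.0)), (0, np.float64(0.0)), (4, np.float64(3.1)), (9, np.float64(6.3)), ('r
[... 2316 characters left out ...]
03  2.38 -0.23  0.22  2.94]
70 [0.5, 0.16, 0] [(0, np.float64(0.0)), (0, np.float64(0.0)), (0, np.float64(0.0)), (0, np.float64(0.0)), (0, np.float64(0.0)), (0, np.float64(0.0)), ('ret', 0, np.float64(0.0))] [ 0.67  0.54 -0.94  2.32 -0.3   0.22  2.94]
70 [0.46, 0.2, 0] [(0, np.float64(0.0)), (0, np.float64(0.0)), (0, np.float64(0.0)), (0, np.float64(0.0)), (0, np.float64(0.0)), (3, np.float64(1.9)), ('ret', 2, np.float64(0.8))] [ 0.56  0.48 -0.93  2.37 -0.42  0.19  2.94]
70 [0.52, 0.08, 0] [(0, np.float64(0.0)), (0, np.float64(0.0)), (0, np.float64(0.0)), (0, np.float64(0.0)), (0, np.float64(0.0)), (0, np.float64(0.0)), ('ret', 0, np.float64(0.0))] [ 0.9   0.6  -0.99  2.26 -0.11  0.34  2.94]
```

```bash
python3 - <<'E'
from h import *
from kin import *
p0,R0=strap(37,10,[.397,.19,0],54)
for th,tau,ft in((37,10,[.397,.19,.025]),(37,10,[.45,.165,.03]),(37,10,[.5,.14,.03]),(45,18,[.5,.14,.03]),(52,25,[.5,.14,.02])):
    p,Rg=strap(th,tau,ft,54); print(th,tau,np.round(R0.T@(p-p0)/.25,3),round((tau-10)/90,3))
E
```

```text
37 10 [-0.017  0.    -0.098] 0.0
37 10 [-0.064 -0.23  -0.111] 0.0
37 10 [-0.1   -0.451 -0.104] 0.0
45 18 [-0.066 -0.451 -0.141] 0.089
52 25 [-0.025 -0.451 -0.129] 0.167
```

Emit:
apply_moves(rows=[[-0.01,0,-0.05,0,0,0],[-0.017,0,-0.1,0,0,0],[-0.03,-0.08,-0.105,0,0,0],[-0.06,-0.2,-0.11,0,0,0],[-0.06,-0.2,-0.11,0,0,0]])

```text
clock: 14.08
tcp_pos: [0.437, 0.249, 0.0968]
orientation: [-1.352, 2.656, 0.115]
contact_force: [0.0, 0.1, -4.2]
grip_width: 0.0053
gripper_force: 28.6
```

```bash
cat >> h.py <<'E'
def cad(f):
    for t in('caddy_bar','caddy_foot','caddy'): print(t,lm(f,t))
E
python3 - <<'E'
from h import *
o=r.get_obs();print(o['tcp_pos'],o['joints'].round(2),o['grip_width'],o['gripper_force'],o['contact_force'],o['moment'])
a=r.grab_frame('scene');b=r.grab_frame('side');cad(a);cad(b)
A={t:lm(a,t) for t in('caddy_bar','caddy_foot')};B={t:lm(b,t) for t in('caddy_bar','caddy_foot')}
for t in A:
  for p,c in A[t]:
    for q,d in B[t]:
      X=tri([(a,p),(b,q)]);e=np.linalg.norm(proj(a,X)-p); 
      if e<6: print(t,X.round(3),round(e,1))
E
```

```text
[0.43696168 0.24896115 0.09683027] [-0.59  0.32 -0.02  2.2  -0.11  0.46  2.  ] 0.005263242114155075 28.601219952106476 [ 0.04186352  0.09407061 -4.20534448] [-0.05573739  0.14656125  0.00630024]
caddy_bar [([128.6, 176.7], 0.85), ([200.9, 170.9], 0.77), ([270.5, 191.9], 0.54)]
caddy_foot [([164.1, 165.8], 0.69), ([201.3, 212.6], 0.68)]
caddy [([206.4, 205.6], 0.78), ([156.0, 184.8], 0.59)]
caddy_bar [([233.7, 205.0], 0.86), ([215.9, 299.6], 0.57)]
caddy_foot [([195.2, 272.9], 0.84), ([267.8, 221.9], 0.6), ([252.3, 232.5], 0.6)]
caddy [([200.2, 292.1], 0.91), ([252.4, 227.2], 0.9)]
caddy_bar [0.365 0.496 0.032] 1.7
caddy_bar [0.498 0.234 0.143] 1.1
caddy_foot [0.477 0.445 0.045] 3.3
caddy_foot [0.433 0.151 0.069] 0.2
caddy_foot [0.459 0.186 0.036] 2.1
```

```bash
python3 - <<'E'
from h import *
from kin import *
p0,R0=strap(37,10,[.397,.19,0],54)
c=np.array([-.06,-.2,-.11])
for th,tau,ft in((37,10,[.52,.12,.03]),(45,18,[.52,.12,.02]),(54,27,[.52,.12,.01]),(54,27,[.52,.12,.0])):
    p,Rg=strap(th,tau,ft,54); print(th,tau,np.round(R0.T@(p-p0)/.25-c,3),round((tau-10)/90,3))
    print(ik(p,Rg,r.get_obs()['joints'],.335))
E
```

```text
37 10 [-0.023 -0.363  0.003] 0.0
(array([-0.41141667,  0.3804069 , -0.03179635,  2.08014415, -0.14203923,
        0.53237504,  2.19030723]), np.float64(3.9285112239365304e-08), 7.664526519039077e-07)
45 18 [ 0.019 -0.363  0.006] 0.089
(array([-0.2122664 ,  0.35505275, -0.19232654,  2.16649624, -0.27352899,
        0.37070805,  2.37192117]), np.float64(9.557584595518975e-08), 2.2199320585226762e-06)
54 27 [ 0.07  -0.363  0.01 ] 0.189
(array([ 0.19063675,  0.39283271, -0.55698881,  2.24645127, -0.40700157,
        0.19000018,  2.60743686]), np.float64(3.8050815151174827e-07), 7.406917757945478e-06)
54 27 [ 0.077 -0.363  0.05 ] 0.189
(array([ 0.11554987,  0.39996161, -0.46303221,  2.24431181, -0.60455167,
        0.19000024,  2.80693136]), np.float64(6.882435331616107e-07), 1.1218676086625139e-05)
```

Emit:
apply_moves(rows=[[-0.01,-0.15,0,0,0,0],[-0.02,-0.3,0,0,-0.03,0],[0,-0.363,0,0,-0.07,0],[0.03,-0.363,0.005,0,-0.12,0],[0.06,-0.363,0.01,0,-0.17,0]])

```text
clock: 15.3
tcp_pos: [0.4988, 0.184, 0.0905]
orientation: [-1.243, 2.434, 0.277]
contact_force: [0.1, 0.3, -5.3]
grip_width: 0.0054
gripper_force: 28.6
```

Emit:
apply_moves(rows=[[0.01,0,0,0,-0.02,0],[0.01,0,0,0,-0.02,0]])

```text
clock: 15.55
tcp_pos: [0.497, 0.181, 0.0888]
orientation: [-1.227, 2.412, 0.295]
contact_force: [-0.0, 0.6, -3.8]
grip_width: 0.0053
gripper_force: 28.2
```

```bash
cat >> h.py <<'E'
def cadtri():
    a=r.grab_frame('scene');b=r.grab_frame('side')
    for t in('caddy_bar','caddy_foot','caddy'):
      for p,c in lm(a,t):
        for q,d in lm(b,t):
          X=tri([(a,p),(b,q)]);e=np.linalg.norm(proj(a,X)-p)
          if e<6 and X[1]<.4: print(t,X.round(3),round(e,1),c,d,p,q)
E
python3 - <<'E'
from h import *
from kin import *
o=r.get_obs();print(o['clock'],o['tcp_pos'],o['joints'].round(2),o['grip_width'],o['gripper_force'],o['contact_force'])
tz=rot(o['orientation'])[:,2];print('tz',tz,'tilt',np.degrees(np.arccos(-tz[2])))
p,Rg=strap(54,27,[.52,.12,.01],54);print(p-o['tcp_pos'])
cadtri()
E
```

```text
15.55 [0.49701332 0.18100438 0.08881154] [ 0.13  0.39 -0.49  2.27 -0.6   0.17  2.79] 0.005317336604040703 28.242115080356598 [-0.00745548  0.61261708 -3.83265142]
tz [ 0.26710616  0.36721007 -0.89096075] tilt 27.005775970200826
[-0.00119997  0.00097844  0.00308524]
caddy_bar [0.556 0.162 0.139] 1.1 0.58 0.8 [230.3, 174.9] [232.4, 193.5]
caddy [0.536 0.13  0.039] 0.2 0.63 0.88 [232.5, 208.2] [244.0, 220.3]
caddy [ 0.411 -0.035  0.232] 0.4 0.63 0.73 [232.5, 208.2] [304.9, 154.0]
```

Emit:
apply_moves(rows=[[0.003,0,0.015,0,0.01,0],[0.006,0,0.032,0,0.02,0],[0.006,0,0.032,0,0.02,0]])

```text
clock: 16.42
tcp_pos: [0.4991, 0.185, 0.0817]
orientation: [-1.245, 2.434, 0.277]
contact_force: [-0.6, 0.1, -3.7]
grip_width: 0.0054
gripper_force: 27.9
```

Emit:
apply_moves(rows=[[0,0,0,0,0,0],[0,0,0,0,0,0],[0,0,0,0,0,0],[0,0,0,0,0,0]], claw=0.2)

```text
clock: 16.92
tcp_pos: [0.4993, 0.1843, 0.0819]
orientation: [-1.243, 2.435, 0.276]
contact_force: [0.1, -0.7, 0.3]
grip_width: 0.0169
gripper_force: 0.0
```

```bash
python3 - <<'E'
from h import *
o=r.get_obs();print(o['clock'],o['tcp_pos'],o['joints'].round(3),o['grip_width'],o['gripper_force'],o['contact_force'],o['moment'])
cadtri()
E
```

```text
16.925 [0.49934221 0.18426921 0.08194674] [ 0.031  0.392 -0.405  2.257 -0.574  0.185  2.745] 0.016939133890484043 0.0 [ 0.10715902 -0.65326699  0.30687545] [-0.41383713  0.29579158 -0.05835151]
caddy_bar [0.547 0.15  0.13 ] 1.5 0.56 0.6 [230.7, 179.9] [237.5, 196.0]
caddy [0.389 0.306 0.128] 6.0 0.74 0.62 [155.4, 184.7] [244.7, 223.7]
caddy [ 0.629  0.285 -0.149] 4.5 0.65 0.76 [229.8, 208.7] [196.8, 288.6]
caddy [0.529 0.138 0.033] 0.7 0.65 0.62 [229.8, 208.7] [244.7, 223.7]
```

Emit:
apply_moves(rows=[[0.045,0,-0.02,0,0.01,0],[0.09,0,-0.04,0,0.02,0],[0.135,0,-0.06,0,0.035,0],[0.18,0,-0.085,0,0.05,0],[0.22,0,-0.1,0,0.06,0]])

```text
clock: 18.05
tcp_pos: [0.4628, 0.1345, 0.0808]
orientation: [-1.284, 2.516, 0.222]
contact_force: [-0.8, -1.2, -0.7]
grip_width: 0.0175
gripper_force: 0.0
```

```bash
python3 - <<'E'
from h import *
o=r.get_obs();print(o['clock'],o['tcp_pos'],o['joints'].round(3),o['grip_width'],o['contact_force'],o['moment'])
cadtri()
E
```

```text
18.05 [0.46283138 0.13451121 0.08081953] [-0.038  0.325 -0.264  2.309 -0.487  0.273  2.692] 0.017547325829846343 [-0.83023841 -1.17652341 -0.66454542] [-0.44838844  0.31087889  0.00096184]
caddy_bar [0.516 0.105 0.132] 1.9 0.81 0.98 [232.5, 190.8] [254.2, 192.9]
caddy [0.385 0.298 0.135] 3.4 0.74 0.96 [156.6, 182.5] [250.1, 222.3]
caddy [ 0.631  0.27  -0.162] 3.3 0.64 0.97 [232.2, 214.1] [198.8, 288.6]
caddy [0.522 0.117 0.03 ] 0.5 0.64 0.96 [232.2, 214.1] [250.1, 222.3]
```

Emit:
apply_moves(rows=[[0.04,0,-0.015,0,0.01,0],[0.08,0,-0.03,0,0.02,0],[0.12,0,-0.045,0,0.03,0],[0.16,0,-0.06,0,0.04,0],[0.16,0,-0.06,0,0.04,0]])

```text
clock: 19.23
tcp_pos: [0.4383, 0.1004, 0.0815]
orientation: [-1.31, 2.567, 0.185]
contact_force: [-0.4, -0.5, 0.5]
grip_width: 0.017
gripper_force: 0.0
```

```bash
python3 - <<'E'
from h import *
o=r.get_obs();print(o['clock'],o['tcp_pos'],o['joints'].round(3),o['grip_width'],o['contact_force'],o['moment'])
cadtri()
f=r.grab_frame('wrist');cad(f)
E
```

```text
19.225 [0.43832333 0.10035159 0.08145371] [-0.067  0.286 -0.185  2.342 -0.414  0.325  2.656] 0.01701693775994894 [-0.35421929 -0.47798998  0.46754603] [-0.23801958  0.15256012 -0.01410369]
caddy_bar [0.5   0.097 0.132] 0.7 0.66 0.91 [229.4, 195.4] [259.1, 192.0]
caddy_foot [0.332 0.143 0.287] 0.6 0.68 0.34 [163.6, 169.6] [300.7, 157.7]
caddy_foot [0.497 0.096 0.002] 0.8 0.57 0.65 [230.6, 227.5] [260.6, 229.9]
caddy [0.527 0.116 0.03 ] 0.4 0.66 0.97 [233.0, 214.2] [248.3, 221.3]
caddy [ 0.632  0.268 -0.164] 3.8 0.66 0.73 [233.0, 214.2] [199.3, 289.2]
caddy [ 0.417 -0.033  0.215] 3.2 0.66 0.24 [233.0, 214.2] [301.2, 157.3]
caddy_bar [([465.7, 357.3], 0.86), ([148.3, 361.0], 0.7)]
caddy_foot []
caddy [([191.3, 265.7], 0.66)]
```

Emit:
apply_moves(rows=[[0.05,0,-0.015,0,0.01,0],[0.1,0,-0.03,0,0.03,0],[0.15,0,-0.05,0,0.05,0],[0.17,0,-0.1,0,0.07,0],[0.19,0,-0.2,0,0.08,0]])

```text
clock: 20.6
tcp_pos: [0.4024, 0.0519, 0.1159]
orientation: [-1.365, 2.673, 0.106]
contact_force: [-1.2, 0.5, -0.4]
grip_width: 0.0171
gripper_force: 0.0
```

```bash
python3 - <<'E'
from h import *
o=r.get_obs();print(o['clock'],o['tcp_pos'],o['joints'].round(3),o['contact_force'],o['moment'])
cadtri()
go([((.43,.10,.26),down(54)),((.43,.10,.26),down(144))])
E
```

```text
20.6 [0.4023903  0.05188151 0.11585369] [-0.176  0.167 -0.023  2.346 -0.204  0.523  2.489] [-1.1689082   0.54667307 -0.38463018] [-0.10283175 -0.00370376  0.02068075]
caddy_foot [0.502 0.089 0.009] 2.3 0.7 0.84 [233.8, 225.2] [261.8, 227.5]
caddy_foot [0.355 0.168 0.279] 5.3 0.66 0.56 [163.9, 169.5] [284.7, 157.6]
caddy_foot [0.433 0.056 0.244] 0.7 0.23 0.56 [217.3, 182.0] [284.7, 157.6]
caddy [0.385 0.298 0.137] 4.1 0.66 0.57 [156.2, 182.4] [249.4, 221.0]
row [-0.305, 0.024, -0.537] [0.079, 0.079, 0.999]
row [-0.305, 0.024, -0.537] [-0.0, 0.101, 0.001]
```

Emit:
apply_moves(rows=[[0,0,-0.2,0,0.03,0],[-0.08,0,-0.4,0,0.06,0],[-0.15,0,-0.58,0,0.1,0],[-0.15,0,-0.6,0,0.1,0],[-0.15,0,-0.6,0,0.1,0]])

```text
clock: 21.72
tcp_pos: [0.4107, 0.0633, 0.2693]
orientation: [-1.428, 2.797, -0.001]
contact_force: [0.5, 0.1, 0.2]
grip_width: 0.0173
gripper_force: 0.0
```

Emit:
apply_moves(rows=[[0,0,0,0,0,0.11],[0,0,0,0,0,0.22],[0,0,0,0,0,0.33],[0,0,0,0,0,0.44],[0,0,0,0,0,0.55]], claw=1)

```text
clock: 22.35
tcp_pos: [0.4097, 0.0625, 0.2679]
orientation: [0.115, -3.138, 0.001]
contact_force: [0.4, -0.1, 0.0]
grip_width: 0.0854
gripper_force: 0.0
```

Emit:
apply_moves(rows=[[0,0,0,0,0,0.11],[0,0,0,0,0,0.22],[0,0,0,0,0,0.33],[0,0,0,0,0,0.45],[0,0,0,0,0,0.45]])

```text
clock: 22.98
tcp_pos: [0.4099, 0.0626, 0.2683]
orientation: [-0.967, -2.988, 0.001]
contact_force: [0.8, -0.3, -0.7]
grip_width: 0.0855
gripper_force: 0.0
```

```bash
cat > look.py <<'E'
from h import *
o=r.get_obs();print(o['clock'],o['tcp_pos'],o['orientation'],o['joints'].round(3))
f=r.grab_frame('wrist');cad(f)
for p,c in lm(f,'caddy_bar'): print('bar',onz(f,p,.134))
m=r.outline_of(f,'caddy')
for d in m[:3]: print('mask',d['rect'],d['conf'])
im=f['pixels'].astype(int);wood=((im[:,:,0]-im[:,:,2]>45)&(im[:,:,0]>im[:,:,1]+15)).astype(np.uint8)
n,l,s,c=cv2.connectedComponentsWithStats(wood)
for i in range(1,n):
    if s[i,4]>150:
        k=np.argwhere(l==i)[:,::-1].astype(np.float32);print(s[i],c[i].round(1),cv2.minAreaRect(k))
cadtri()
E
python3 look.py
```

```text
22.975 [0.40990611 0.06264499 0.26826042] [-9.67379799e-01 -2.98807140e+00  1.25386087e-03] [-0.287  0.    -0.015  2.088  0.     1.055  0.642]
caddy_bar [([322.0, 230.8], 0.94)]
caddy_foot [([300.7, 193.2], 0.57), ([433.9, 176.1], 0.53)]
caddy [([492.7, 16.7], 0.75)]
bar [0.5030773  0.09674368 0.134     ]
mask [456.7, 0.2, 53.6, 51.7] 0.89
mask [275.6, 161.9, 66.3, 114.1] 0.87
[ 208    0   78   57 1111] [243.4  25.5] ((245.68295288085938, 23.353649139404297), (13.587116241455078, 90.58078002929688), 51.34019470214844)
[ 456    0   56   48 2366] [482.9  21.4] ((483.5, 23.5), (47.0, 55.0), 90.0)
[   0   60  199  182 3057] [100.8 145.4] ((95.92355346679688, 149.75692749023438), (13.669380187988281, 264.48760986328125), 49.108116149902344)
[ 421  157   52   45 1791] [447.  179.5] ((446.43603515625, 179.6479949951172), (43.290283203125, 50.71402359008789), 79.69515228271484)
[ 305  177   25  100 1327] [316.9 219.7] ((314.014892578125, 226.85150146484375), (21.691810607910156, 98.21017456054688), 5.710593223571777)
[241 230  29  33 502] [254.9 244. ] ((255.6966552734375, 244.81460571289062), (29.467941284179688, 19.185962677001953), 57.9946174621582)
[365 258  21  32 349] [375.5 272.9] ((376.1000061035156, 274.70001220703125), (33.541019439697266, 13.86362075805664), 63.43495178222656)
caddy_bar [0.501 0.082 0.132] 0.8 0.77 0.78 [232.7, 197.7] [261.6, 190.5]
caddy_foot [0.498 0.097 0.006] 1.7 0.81 0.79 [229.4, 228.6] [258.5, 227.2]
caddy [ 0.632  0.269 -0.165] 3.3 0.72 0.89 [232.5, 214.7] [198.8, 289.1]
```

```bash
python3 - <<'E'
from h import *
go([((.502,.096,.23),down(54))])
E
```

```text
row [-0.218, 0.318, 0.161] [0.001, 0.001, 0.001]
```

Emit:
apply_moves(rows=[[-0.1,0.15,0.05,0,0,0],[-0.218,0.318,0.1,0,0,0],[-0.218,0.318,0.16,0,0,0],[-0.218,0.318,0.16,0,0,0]])

```text
clock: 24.32
tcp_pos: [0.5005, 0.0954, 0.2287]
orientation: [-0.968, -2.987, 0.002]
contact_force: [-0.1, -0.5, -0.7]
grip_width: 0.0851
gripper_force: 0.0
```

```bash
python3 - <<'E'
from h import *
o=r.get_obs();print(o['clock'],o['tcp_pos'])
f=r.grab_frame('wrist')
for p,c in lm(f,'caddy_bar'): print('bar',p,c,onz(f,p,.134))
B=np.array([.503,.097,.14]);print('pred',proj(f,B))
for s in(-1,1):
  e=B+s*.06*np.array([-.81,.59,0]);print('pred end',proj(f,e))
im=f['pixels'].astype(int);wood=((im[:,:,0]-im[:,:,2]>45)&(im[:,:,0]>im[:,:,1]+15)).astype(np.uint8)
n,l,s,c=cv2.connectedComponentsWithStats(wood)
for i in range(1,n):
    if s[i,4]>150:
        k=np.argwhere(l==i)[:,::-1].astype(np.float32);print(s[i],c[i].round(1),[np.round(t,1) for t in cv2.minAreaRect(k)])
        if 200<c[i][0]<320 and 120<c[i][1]<330:
            for y in range(s[i,1],s[i,1]+s[i,3],8):
                x=np.where(l[y]==i)[0];print(y,x.min(),x.max(),len(x),end=' | ')
E
```

```text
24.325 [0.50047796 0.09542608 0.22867971]
bar [250.8, 200.3] 0.77 [0.50324347 0.09349521 0.134     ]
bar [252.1, 162.7] 0.26 [0.47469071 0.1156528  0.134     ]
bar [344.2, 250.4] 0.24 [0.60314944 0.13860324 0.134     ]
pred [253.71674318 200.25265782]
pred end [253.37245663 256.86339512]
pred end [254.10281303 133.8625418 ]
[   0   14  134  141 2268] [65.7 80.5] [array([62.6, 83.5]), array([ 13.5, 188. ]), np.float64(45.7)]
[ 389  123   59   51 2057] [418.1 149.5] [array([418.5, 149.5]), array([47.2, 58.4]), np.float64(74.9)]
[ 243  135   13  121 1392] [249.  193.2] [array([249., 195.]), array([120.,  12.]), np.float64(90.0)]
135 247 251 5 | 143 244 255 12 | 151 244 255 12 | 159 243 255 13 | 167 244 255 12 | 175 243 255 13 | 183 243 255 13 | 191 243 254 12 | 199 243 254 12 | 207 244 254 11 | 215 244 254 11 | 223 244 254 11 | 231 244 254 11 | 239 244 254 11 | 247 244 253 10 | 255 245 253 9 | [257 136  19  60 990] [265.8 164.8] [array([265.8, 165.4]), array([17. , 59.3]), np.float64(1.8)]
136 259 275 17 | 144 258 275 18 | 152 258 274 17 | 160 258 274 17 | 168 258 274 17 | 176 258 273 16 | 184 257 273 17 | 192 257 273 17 | [186 208  34  36 648] [202.  224.7] [array([202.4, 225.4]), array([33.1, 21.1]), np.float64(57.1)]
208 201 203 3 | 216 187 208 22 | 224 189 214 26 | 232 195 219 25 | 240 200 204 5 | [218 252  22  22 263] [227.4 261.8] [array([227.3, 262.2]), array([16., 20.]), np.float64(61.7)]
252 230 231 2 | 260 220 237 18 | 268 219 228 10 | [ 17 299  29  23 283] [ 31.9 310.1] [array([ 31.3, 311.3]), array([29. , 12.7]), np.float64(45.0)]
[479 326  30  17 209] [491.4 334. ] [array([493.3, 332.1]), array([16. , 24.8]), np.float64(60.6)]
[177 332  20  16 191] [185.9 339.3] [array([186.2, 338.9]), array([13.4, 15.7]), np.float64(63.4)]
```

The bar blob (columns 243–255, rows 135–256) is square to the gripper and within about 2 mm of centre. Descend and grip.

Emit:
apply_moves(rows=[[0,-0.008,0.15,0,0,0],[0,-0.008,0.3,0,0,0],[0,-0.008,0.45,0,0,0],[0,-0.008,0.45,0,0,0]], claw=0.6)

```text
clock: 24.92
tcp_pos: [0.499, 0.0936, 0.1167]
orientation: [-0.968, -2.987, 0.002]
contact_force: [-0.2, 0.0, 0.1]
grip_width: 0.0511
gripper_force: 0.0
```

Emit:
apply_moves(rows=[[0,0,0,0,0,0],[0,0,0,0,0,0],[0,0,0,0,0,0],[0,0,0,0,0,0],[0,0,0,0,0,0]], claw=0, newtons=60)

```text
clock: 25.55
tcp_pos: [0.5021, 0.0941, 0.1196]
orientation: [0.968, 2.984, 0.003]
contact_force: [-2.1, -2.4, 7.0]
grip_width: 0.0104
gripper_force: 59.5
```

Emit:
apply_moves(rows=[[0,0,-0.1,0,0,0],[0,0,-0.25,0,0,0],[0,0,-0.45,0,0,0],[0,0,-0.65,0,0,0],[0,0,-0.65,0,0,0]])

```text
clock: 26.18
tcp_pos: [0.5031, 0.095, 0.2848]
orientation: [0.966, 2.979, 0.01]
contact_force: [-0.4, -0.1, -4.4]
grip_width: 0.0103
gripper_force: 59.5
```

```bash
python3 - <<'E'
from h import *
from kin import ik,fk
o=r.get_obs();print(o['clock'],o['tcp_pos'],o['grip_width'],o['gripper_force'],o['contact_force'],o['joints'].round(2))
cadtri()
a=r.grab_frame('scene');b=r.grab_frame('side')
for n,g in(('a',a),('b',b)):
  for t,z in(('hook',.165),('hook_fin',.201),('hook_seat',.17),('mark',.176)): print(n,t,[(p,c,onz(g,p,z).round(3)) for p,c in lm(g,t,2)])
q=o['joints']
for yaw in(-7,173):
  print(yaw,ik(np.array([.476,-.135,.3]),down(yaw),q,.335))
go([((.44,.03,.28),down(54-31)),((.44,-.10,.3),down(-7))])
E
```

```text
26.175 [0.50306826 0.09500093 0.28476983] 0.010327631353209459 59.50605869293213 [-0.41935046 -0.14449483 -4.43714594] [-0.3   0.15 -0.01  1.88  0.    1.1   0.63]
caddy_bar [0.503 0.089 0.293] 2.2 0.76 0.61 [230.3, 149.3] [259.8, 142.2]
caddy_foot [0.494 0.093 0.171] 1.2 0.7 0.97 [228.0, 186.4] [261.6, 180.8]
caddy_foot [0.387 0.232 0.226] 5.3 0.69 0.97 [163.8, 169.7] [261.6, 180.8]
caddy [0.525 0.119 0.191] 0.9 0.8 0.96 [229.7, 174.1] [247.1, 173.9]
a hook [([299.7, 227.6], 0.86, array([ 0.536, -0.149,  0.165])), ([299.1, 214.2], 0.7, array([ 0.571, -0.113,  0.165]))]
a hook_fin [([299.1, 215.0], 0.73, array([ 0.54 , -0.14 ,  0.201]))]
a hook_seat [([281.8, 231.7], 0.69, array([ 0.488, -0.132,  0.17 ]))]
a mark [([228.4, 175.6], 0.57, array([0.526, 0.129, 0.176])), ([305.0, 217.7], 0.48, array([ 0.564, -0.14 ,  0.176]))]
b hook [([286.0, 156.9], 0.78, array([ 0.548, -0.152,  0.165]))]
b hook_fin [([283.8, 149.5], 0.55, array([ 0.541, -0.125,  0.201]))]
b hook_seat [([300.6, 156.2], 0.84, array([ 0.501, -0.172,  0.17 ]))]
b mark []
-7 (array([-0.08716888,  0.10537251,  0.25792327,  1.90327484, -0.02957722,
        1.1365734 ,  0.05965974]), np.float64(3.442696037952714e-08), 7.547871493494463e-07)
173 (array([ 1.07292645,  0.26212042, -1.06880208,  1.85211198,  0.24902996,
        1.17242517,  2.94      ]), np.float64(7.605080324204334e-07), 8.925128256798506e-06)
row [0.046, -0.351, 0.0] [0.001, 0.001, 0.345]
row [-0.259, -0.772, -0.08] [0.002, 0.0, 0.679]
```

```bash
python3 - <<'E'
from h import *
from kin import ik
q=r.get_obs()['joints']
for x in(.39,.40,.41):
  a=ik(np.array([x,-.126,.196]),down(-7),q,.335);print(x,a[0].round(2),a[1].round(4),a[2].round(3))
go([((.425,.03,.285),down(54-31)),((.405,-.127,.285),down(-7))])
E
```

```text
Traceback (most recent call last):
AttributeError: 'float' object has no attribute 'round'
```

```bash
python3 - <<'E'
from h import *
from kin import ik
q=r.get_obs()['joints']
for x in(.39,.40,.41):
  print(x,ik(np.array([x,-.126,.196]),down(-7),q,.335))
go([((.425,.03,.285),down(54-31)),((.405,-.127,.285),down(-7))])
E
```

```text
0.39 (array([-0.07517472,  0.06971672,  0.24617598,  2.20320886, -0.02219669,
        0.87088442,  0.06255394]), np.float64(6.365156987844649e-08), 1.1721178489169834e-06)
0.4 (array([-0.08221015,  0.08725419,  0.25230507,  2.18434425, -0.02839638,
        0.87294248,  0.0652523 ]), np.float64(6.112758615525844e-08), 1.1430035651439423e-06)
0.41 (array([-0.08862976,  0.1046751 ,  0.25802857,  2.16521999, -0.03473178,
        0.87543613,  0.06813202]), np.float64(5.8554048280641184e-08), 1.1127228234649049e-06)
row [0.094, -0.386, -0.02] [0.001, 0.001, 0.345]
row [-0.209, -0.942, -0.02] [0.002, 0.0, 0.679]
```

Emit:
apply_moves(rows=[[0.025,-0.1,-0.01,0,0,0.09],[0.05,-0.2,-0.02,0,0,0.18],[0.075,-0.3,-0.02,0,0,0.27],[0.094,-0.386,-0.02,0,0,0.345],[0.094,-0.386,-0.02,0,0,0.345]])

```text
clock: 27.85
tcp_pos: [0.4241, 0.0288, 0.2852]
orientation: [1.735, 2.617, 0.002]
contact_force: [0.6, 0.8, -4.3]
grip_width: 0.0106
gripper_force: 59.5
```

```bash
python3 - <<'E'
from h import *
o=r.get_obs();print(o['clock'],o['tcp_pos'],o['grip_width'],o['joints'].round(2))
go([((.40,-.126,.28),down(-7))])
E
```

```text
27.85 [0.42409861 0.02881553 0.28515062] 0.010610026581917736 [-0.27 -0.    0.06  2.05  0.    1.09  0.18]
row [-0.533, -0.33, 0.02] [0.001, 0.0, 0.332]
```

Emit:
apply_moves(rows=[[-0.13,-0.08,0,0,0,0.09],[-0.26,-0.16,0,0,0,0.18],[-0.4,-0.25,0.01,0,0,0.27],[-0.533,-0.33,0.02,0,0,0.332],[-0.533,-0.33,0.02,0,0,0.332]])

```text
clock: 28.48
tcp_pos: [0.4012, -0.1276, 0.2801]
orientation: [2.353, 2.078, 0.002]
contact_force: [0.6, 2.0, -4.6]
grip_width: 0.0107
gripper_force: 58.9
```

```bash
python3 - <<'E'
from h import *
o=r.get_obs();print(o['clock'],o['tcp_pos'],o['grip_width'],o['contact_force'])
f=r.grab_frame('wrist')
for t,z in(('hook_fin',.201),('hook',.165),('hook_seat',.17),('mark',.176),('caddy_bar',.2945)): print(t,[(p,c,onz(f,p,z).round(3)) for p,c in lm(f,t)])
cadtri()
go([((.40,-.126,.196),down(-7)),((.476,-.135,.196),down(-7)),((.476,-.135,.16),down(-7))])
E
```

```text
28.475 [ 0.40118824 -0.12762923  0.28007029] 0.010732634915615396 [ 0.58396579  1.99847359 -4.56235881]
hook_fin [([405.2, 203.4], 0.57, array([ 0.54 , -0.146,  0.201]))]
hook [([385.0, 188.5], 0.68, array([ 0.538, -0.143,  0.165]))]
hook_seat []
mark [([418.2, 192.7], 0.81, array([ 0.567, -0.148,  0.176]))]
caddy_bar [([250.9, 258.0], 0.82, array([ 0.402, -0.125,  0.294]))]
caddy_bar [ 0.401 -0.131  0.302] 1.1 0.66 0.89 [256.1, 207.8] [323.1, 126.4]
caddy_foot [ 0.397 -0.094  0.167] 0.7 0.72 0.56 [244.8, 241.2] [317.4, 169.1]
caddy [0.303 0.121 0.279] 4.1 0.58 0.92 [156.6, 185.1] [310.7, 157.0]
caddy [ 0.785  0.025 -0.079] 4.3 0.43 0.74 [306.7, 220.0] [203.2, 219.1]
row [-0.005, -0.006, 0.336] [0.001, -0.0, 0.002]
row [-0.005, 0.3, 0.337] [0.001, -0.0, 0.002]
row [-0.005, 0.3, 0.481] [0.001, -0.0, 0.002]
```

Emit:
apply_moves(rows=[[0,-0.01,0.1,0,0,0],[0,-0.01,0.2,0,0,0],[0,-0.01,0.3,0,0,0],[0,-0.01,0.336,0,0,0],[0,-0.01,0.336,0,0,0]])

```text
clock: 30.0
tcp_pos: [0.399, -0.1246, 0.1959]
orientation: [2.35, 2.084, 0.002]
contact_force: [-0.6, 0.4, -2.7]
grip_width: 0.0106
gripper_force: 58.9
```

```bash
python3 - <<'E'
from h import *
o=r.get_obs();print(o['clock'],o['tcp_pos'],o['grip_width'],o['contact_force'])
a=r.grab_frame('scene');b=r.grab_frame('side')
for t in('caddy_bar','hook_seat'): print(t,lm(a,t),lm(b,t))
# expected pixel of the bar for bar z = tcp+.0144
X=np.array(o['tcp_pos'])+[0,0,.0144];print(proj(a,X),proj(b,X))
cadtri()
go([((.476,-.137,.196),down(-7)),((.476,-.137,.16),down(-7))])
E
```

```text
30.0 [ 0.39898509 -0.1246345   0.19588948] 0.010603113608584621 [-0.59656942  0.44700265 -2.74113452]
caddy_bar [([125.5, 177.2], 0.94), ([256.6, 236.1], 0.92)] [([321.4, 155.7], 0.95), ([215.0, 295.8], 0.89), ([285.0, 149.8], 0.7)]
hook_seat [([279.6, 234.7], 0.91)] [([304.6, 155.6], 0.75)]
[253.18128057 236.34709131] [321.28206355 153.63214829]
caddy_bar [ 0.404 -0.117  0.211] 0.1 0.93 0.7 [252.6, 233.5] [318.9, 153.6]
caddy_foot [ 0.396 -0.101  0.086] 1.0 0.74 0.96 [246.0, 266.0] [317.0, 190.7]
caddy_foot [ 0.765  0.134 -0.234] 1.3 0.21 0.58 [281.3, 231.7] [194.6, 274.1]
caddy [0.298 0.154 0.24 ] 3.6 0.79 0.97 [154.3, 185.2] [311.8, 179.4]
caddy [ 0.432 -0.12   0.117] 1.6 0.64 0.97 [262.6, 252.9] [311.8, 179.4]
caddy [ 0.703  0.154 -0.291] 5.7 0.64 0.6 [262.6, 252.9] [199.3, 290.3]
row [-0.012, 0.311, 0.0] [0.001, -0.0, 0.002]
row [-0.013, 0.311, 0.144] [0.001, -0.0, 0.002]
```

Emit:
apply_moves(rows=[[-0.004,0.08,0,0,0,0],[-0.008,0.16,0,0,0,0],[-0.012,0.24,0,0,0,0],[-0.012,0.311,0,0,0,0],[-0.012,0.311,0,0,0,0]])

```text
clock: 31.52
tcp_pos: [0.477, -0.1368, 0.1961]
orientation: [2.348, 2.084, 0.003]
contact_force: [-1.3, -0.5, -3.7]
grip_width: 0.0104
gripper_force: 58.9
```

```bash
python3 - <<'E'
from h import *
o=r.get_obs();print(o['clock'],o['tcp_pos'],o['grip_width'],o['contact_force'],o['moment'])
f=r.grab_frame('wrist')
for t,z in(('hook_fin',.201),('hook',.165),('mark',.176),('caddy_bar',.21)): print(t,[(p,c,onz(f,p,z).round(3)) for p,c in lm(f,t)])
cadtri()
im=f['pixels'];save(f,'w9.png')
E
```

```text
31.525 [ 0.477021   -0.13680251  0.19608587] 0.010364635089891482 [-1.33586107 -0.51863876 -3.71605444] [-0.12027698  0.16936629 -0.04181859]
hook_fin [([355.8, 254.8], 0.64, array([ 0.539, -0.146,  0.201]))]
hook [([336.3, 225.4], 0.97, array([ 0.538, -0.143,  0.165]))]
mark [([379.5, 231.4], 0.76, array([ 0.565, -0.146,  0.176]))]
caddy_bar [([252.6, 259.7], 0.79, array([ 0.478, -0.136,  0.21 ]))]
caddy_bar [ 0.482 -0.135  0.211] 0.8 0.57 0.76 [281.9, 221.3] [301.1, 149.0]
caddy_foot [0.334 0.136 0.289] 2.4 0.91 0.48 [166.7, 168.4] [302.6, 157.1]
caddy_foot [ 0.475 -0.115  0.079] 0.5 0.62 0.97 [272.9, 253.9] [299.0, 187.1]
caddy [ 0.513 -0.126  0.118] 0.6 0.85 0.86 [286.1, 240.2] [290.5, 173.0]
caddy [0.329 0.177 0.242] 5.9 0.78 0.86 [155.1, 183.4] [290.5, 173.0]
```

Emit:
apply_moves(rows=[[0,0,0.04,0,0,0],[0,0,0.08,0,0,0],[0,0,0.115,0,0,0],[0,0,0.115,0,0,0]])

```text
clock: 32.83
tcp_pos: [0.4757, -0.1368, 0.1667]
orientation: [2.35, 2.085, 0.002]
contact_force: [-0.5, 0.2, -3.5]
grip_width: 0.0107
gripper_force: 58.9
```

Emit:
apply_moves(rows=[[0,0,0.006,0,0,0],[0,0,0.012,0,0,0],[0,0,0.018,0,0,0],[0,0,0.018,0,0,0]])

```text
clock: 33.33
tcp_pos: [0.4765, -0.1364, 0.1641]
orientation: [2.349, 2.084, 0.005]
contact_force: [-3.7, 3.7, 7.9]
grip_width: 0.0107
gripper_force: 60.8
```

Contact with the prongs is felt at the right height, so release partly and rise.

Emit:
apply_moves(rows=[[0,0,-0.005,0,0,0],[0,0,-0.005,0,0,0],[0,0,-0.005,0,0,0],[0,0,-0.005,0,0,0]], claw=0.4)

```text
clock: 33.83
tcp_pos: [0.476, -0.1369, 0.1641]
orientation: [2.349, 2.084, 0.003]
contact_force: [0.5, -0.1, -0.0]
grip_width: 0.0343
gripper_force: 0.0
```

```bash
python3 - <<'E'
from h import *
o=r.get_obs();print(o['clock'],o['tcp_pos'],o['grip_width'],o['contact_force'],o['moment'])
f=r.grab_frame('wrist')
for t,z in(('hook_fin',.201),('hook',.165),('mark',.176),('caddy_bar',.176)): print(t,[(p,c,onz(f,p,z).round(3)) for p,c in lm(f,t)])
cadtri()
E
```

```text
33.825 [ 0.47602147 -0.13689945  0.16409804] 0.0342735049007575 [ 0.4855     -0.13694359 -0.04103794] [0.00741571 0.02312068 0.02036334]
hook_fin [([380.3, 289.7], 0.58, array([ 0.538, -0.146,  0.201]))]
hook [([353.1, 250.4], 0.69, array([ 0.538, -0.145,  0.165]))]
mark [([405.4, 257.3], 0.76, array([ 0.564, -0.147,  0.176]))]
caddy_bar [([254.3, 254.4], 0.92, array([ 0.478, -0.134,  0.176]))]
caddy_bar [ 0.477 -0.142  0.185] 0.3 0.7 0.78 [281.8, 231.5] [302.8, 155.7]
caddy_bar [0.273 0.24  0.231] 1.8 0.55 0.28 [127.4, 181.0] [300.5, 191.7]
caddy_foot [ 0.476 -0.128  0.045] 0.1 0.68 0.58 [275.6, 265.5] [300.2, 194.5]
caddy [ 0.78   0.095 -0.339] 0.8 0.83 0.85 [289.6, 253.9] [199.7, 291.3]
caddy [ 0.51  -0.145  0.08 ] 0.0 0.83 0.77 [289.6, 253.9] [294.1, 182.0]
caddy [0.323 0.186 0.229] 1.6 0.65 0.77 [154.1, 183.1] [294.1, 182.0]
```

Emit:
apply_moves(rows=[[0,0,-0.06,0,0,0],[0,0,-0.14,0,0,0],[0,0,-0.25,0,0,0],[0,0,-0.45,0,0,0],[0,0,-0.6,0,0,0]])

```text
clock: 35.25
tcp_pos: [0.4759, -0.1372, 0.3173]
orientation: [2.348, 2.082, 0.006]
contact_force: [0.9, -0.0, 0.2]
grip_width: 0.034
gripper_force: 0.0
```

Emit:
apply_moves(rows=[[0,-0.1,-0.05,0,0,0],[0,-0.25,-0.1,0,0,0],[0,-0.25,-0.1,0,0,0],[0,-0.25,-0.1,0,0,0],[0,-0.25,-0.1,0,0,0]])

```text
clock: 35.88
tcp_pos: [0.414, -0.1294, 0.3389]
orientation: [2.349, 2.084, 0.002]
contact_force: [0.7, -0.4, 0.3]
grip_width: 0.034
gripper_force: 0.0
```

```bash
python3 - <<'E'
from h import *
u=np.array([.122,.9925,0])
for k in range(2):
    o=r.get_obs();print(o['clock'],o['tcp_pos'])
    f=r.grab_frame('wrist');L={}
    for t,z in(('hook_fin',.201),('hook',.165),('mark',.176),('caddy_bar',.176),('beans_jar',0)):
        q=lm(f,t,2);print(t,[(p,c,onz(f,p,z).round(3)) for p,c in q])
    cadtri()
a=r.grab_frame('scene')
for t in('salt_mill','beans_jar','onion'):print(t,lm(a,t))
E
```

```text
35.875 [ 0.4140363  -0.12943553  0.33890142]
hook_fin [([366.2, 187.6], 0.68, array([ 0.541, -0.149,  0.201]))]
hook [([352.7, 177.0], 0.65, array([ 0.539, -0.147,  0.165]))]
mark [([377.3, 178.5], 0.55, array([ 0.565, -0.148,  0.176]))]
caddy_bar [([304.0, 177.6], 0.7, array([ 0.477, -0.137,  0.176]))]
beans_jar []
caddy_bar [ 0.474 -0.139  0.179] 1.1 0.91 0.89 [280.2, 232.6] [303.6, 158.2]
caddy_foot [ 0.478 -0.14   0.04 ] 0.8 0.91 0.71 [279.4, 268.0] [301.7, 195.2]
caddy_foot [0.344 0.191 0.239] 5.7 0.56 0.51 [163.0, 169.7] [291.8, 182.5]
36.775 [ 0.41350197 -0.12945742  0.33901619]
hook_fin [([365.6, 183.4], 0.6, array([ 0.54 , -0.144,  0.201]))]
hook [([349.4, 174.6], 0.85, array([ 0.534, -0.143,  0.165]))]
mark [([376.0, 178.7], 0.55, array([ 0.563, -0.149,  0.176]))]
caddy_bar [([306.1, 175.0], 0.57, array([ 0.479, -0.134,  0.176]))]
beans_jar [([258.3, 240.7], 0.94, array([ 0.408, -0.311,  0.   ]))]
caddy_bar [ 0.478 -0.134  0.168] 2.0 0.88 0.88 [280.3, 232.7] [302.1, 161.8]
caddy_bar [ 0.479 -0.135  0.168] 1.9 0.69 0.88 [280.6, 233.1] [302.1, 161.8]
caddy_foot [ 0.477 -0.132  0.038] 0.2 0.95 0.91 [276.8, 267.7] [300.1, 196.0]
caddy [0.332 0.183 0.223] 1.2 0.84 0.95 [158.0, 183.4] [291.9, 183.1]
caddy [ 0.512 -0.136  0.077] 0.8 0.7 0.95 [287.4, 253.1] [291.9, 183.1]
caddy [ 0.776  0.1   -0.327] 0.8 0.7 0.62 [287.4, 253.1] [198.1, 288.6]
salt_mill [([267.7, 193.8], 0.63)]
beans_jar [([308.8, 333.8], 0.75), ([280.9, 234.0], 0.57)]
onion [([216.9, 181.9], 0.72)]
```

The caddy hangs vertically: bar at (0.478, -0.135), foot directly below at z≈0.04. The hook is within about 4 mm of the clip, and the onion and jar have not moved.

```bash
python3 -c "
from bench import r
print(r.hand_in())"
```

```text
the job is handed in; nothing more can be done
None
```

The job is handed in: the hook was slid to the brass clip first (within about 4 mm), then the caddy was stood up, let go, retaken from above and hung upright on both prongs. The last camera readings put the jar and onion where they started, the mill was never approached, and I have no verdict from the judge.

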